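# Put the blue printing plate up to dry

### The job

Take the flat wooden printing plate with the blue pattern off the table, lean it endways on the small sloping stand with the pattern facing out, and let go of it there, so that its top end sticks up past the stand where it can be taken anew. Then take it from the stand and set it on its short end in the empty bay of the drying rack, leaning flat against the rack's back with the pattern facing out. Do not let it drop, and leave the other things where they are.

Things in the scene. Friction and masses are not known exactly. Their poses are not given: they have to be found in the camera images.
- plate: the blue-patterned wooden printing plate to move, a flat slab 120 (its x) by 62 (its y) by 10 mm thick (its z). Lies flat, pattern up. Origin: centre of its back (unpatterned) face; z points out of the patterned face. It is symmetric: either end may be up. 0.05 to 0.1 kg.
- other_plate: a plate of the same size and frame with a red pattern, lying on the table; leave it
- stand: small fixed wooden stand, base 130 (x) by 70 (y) by 12 mm. Its sloping board, 44 mm wide (y), 70 long, 8 thick, rises towards +x at 55 degrees above level, face to -x and up; at its foot a 44 mm wide brass ledge, square to the board, sticks 18 mm out. The face meets the ledge at x -45, z 30 mm. Origin: centre of the underside, z up.
- stand_rest (a point): point on the stand's board face, mid-width, 60 mm up from the ledge: where the centre of the plate's back face lies when it rests there endways, overhanging the board 9 mm at each side and 50 mm at the top. Axes as stand (z up).
- rack: fixed rack, 262 mm long (y), three bays 84 mm apart (y -84, 0, 84), parted by steel rods 6 mm thick, 100 mm long (8 mm spare each side of a plate). Back board 65 mm up the slope, 8 thick, leans 15 degrees from upright towards +x, face to -x; a ledge square to it sticks 26 mm out at its foot. They meet at x -10, z 50 mm. Origin: underside centre, z up.
- bay: the empty bay, marked by a yellow strip on the front edge of the ledge. Origin: mid-bay on the foot line of the back's face (on the ledge); axes as the rack: y along the rack, z up, the face looks to -x
- bay_rest (a point): the point on the line of the rack's back face, 60 mm up the slope from the ledge in the middle of the empty bay: where the centre of the plate's back face lies when it stands home. Axes as bay.
- racked_a: a plate with an ochre pattern already leaning in another bay of the rack (same size, loose). Origin: middle of the lower edge of its back face, z up
- racked_b: the same with a green pattern, in the remaining bay
- print_block: dark wooden printing block 150 by 90 by 35 mm with a round handle on top (to 71 mm high); origin at the centre of its underside
- pigment_jar: amber jar, 70 mm across, 90 mm high; origin at the centre of its underside
- bowl: steel bowl, 110 mm across, 50 mm high; origin at the centre of its underside
- brush: hand brush lying on the table; origin on its underside

How it is judged:
By the outcome, as a careful person would: the job done as asked, in the order asked, and still so for the second after the job is handed in, with the robot touching nothing.
It also fails if it takes over 53 s, if anything falls off the work surface, if the arm or the gripper's body presses on something with over 40 N, if the wrist force passes 120 N, or if a joint passes its speed limit or range.

### The arm

A 6-joint arm with a two-finger parallel gripper is mounted at the origin on the work surface. World frame = base frame: x ahead of the robot, y to its left, z up, the work surface at z = 0. Lengths are in m, angles in rad, forces in N, time in s.
With the tool pointing down it reaches from about 0.35 to 0.775 m from the base axis. Payload 7.3 kg.
Tool frame: the origin (TCP) lies at the very end of the fingers, on their centre line; the grasp point (between the pads) lies 19 mm behind it; z points along the fingers, x is the direction in which the jaws open and shut, and the axes are right-handed (so a half turn about z gives the same grasp; the last joint's range is limited). The gripper opens to 92 mm and grips with 3 to 60 N. Pads are 19 mm wide; open, the fingers measure 130 mm over their backs; the gripper's body (75 mm by 190 mm) begins 47 mm behind the grasp point.
Start: joints at [1.125, 0.342, 1.524, -0, 1.275, -0.146], TCP at [0.155, 0.502, 0.227] pointing down, gripper open.
Joint ranges: [-2.53, 2.53], [-0.77, 2.02], [0.04, 2.7], [-1, 4.14], [0.28, 2.66], [-3.11, 3.11]. Speed limits (rad/s): [2.57, 2.57, 3.14, 3.14, 3.14, 3.14].

### API

Orientations are given as [roll, pitch, yaw] about the fixed x, y, z axes, in that order (R = Rz(yaw) Ry(pitch) Rx(roll)).
In Python, from cell import robot, read_camera, nets gives the robot as it stands. The module is installed in compiled form; this text tells all that it offers.
- The arm moves only by the tool carry_out, never from a script. Its arguments are lists of equal length, an entry for each row: "translation": the shift along the tool's x, y, z in m, a list of three; "turn": the turn, a rotation vector about the tool's x, y, z in rad, a list of three; "gripper": the gripper's target within -1 to 1 (shut at 1, half-way at 0, fully open at -1). A call has 1 to 10 rows; each row shifts and turns the commanded pose from where the row before left it, along the tool's axes as they then stand; what a row does not reach is not made up. A row lasts 1/10 s, in which the tool goes at most 50 mm and 8.59 degrees, less where a joint would pass 70% of its speed; a pose out of reach is approached as far as the arm can. A call with a gripper value outside its range is refused whole. The fingers move at their own pace and stop on an object; "squeeze" is the grip in N (left out, the last holds). Time passes only in rows, so rows that do not move let the fingers close. It gives the time, the measured TCP pose, the force and the opening at its end, in the units of the state.
- robot.observe(): the state, without advancing time (a new reading comes with each control period).
- read_camera(name): name is "scene" or "top" or "wrist"; returns a dict with "img" (420x560x3 uint8, red, green, blue), "fx", "fy", "cx", "cy" (pixels), "world_from_camera" (4x4, takes a point from camera to world coordinates). Camera axes: x right, y down, z forward; pixel columns grow to the right and rows downward; lengths in m; the calibration is good to about 2 mm. A picture is of the moment at which its call begins. There is no depth.
- robot.hand_in(): hands the job in, once; it reports no verdict.
Trained networks look in a picture, given as the dict that the camera call returned (one of the last four; its "shot" number tells which), for a name from the list of things; names that differ only in an ending like _2 or _b are one class to them, and where a whole thing is asked for, a point or a joint stands for the part that bears it (a point fixed in the world has none). Each returns a list of dicts, best first, with "score" (0 to 1); they miss things now and then, are a little off and sometimes report something else, mostly with a low value. They report only what shows in the picture. A call takes as long as a camera call.
- nets.regions_of(picture, name): "region" (420x560 bool, what is visible of it) and "pixel" ([column, row] in pixels, amid what is visible of it).
- nets.tip_of(picture, name): "pixel" ([column, row] in pixels: a listed point, or the origin of a listed thing).
The state is a dict: "time": time; "qpos": joint angles; "qvel": joint speeds; "joint_efforts": joint torques, N m; "tool_pos": TCP position; "tool_rot": TCP orientation; "contact_force": force on the tool from outside, world axes, zero at the start; "torque": the same for the moment, N m; "opening": finger opening in m.
Only numpy, scipy, OpenCV 4.12 (cv2) and the standard library are available. Lean on these libraries where they do the work, as an engineer would, in place of code of your own. Each camera call takes 0.05 s, during which the arm holds its last target. There are 200 camera calls.

## Working session

There is one attempt and no reset: what is moved stays moved. The work goes in short steps, Python scripts to look and compute and a tool call to move; the robot and the scene stay as the last step left them, time stands still between calls to the robot, and variables do not carry over. Pictures are saved under pics/ and viewed, about 8 in all and at most 12, crops included, and the job is handed in when it is done.

Besides the shell and the picture viewer there is one more tool, called after "Emit:" as name(argument=value, ...) on one line, values as JSON. carry_out: Moves the arm, as the interface text tells. Its arguments: {"type":"object","properties":{"translation":{"type":"array","items":{"type":"array","items":{"type":"number"}}},"turn":{"type":"array","items":{"type":"array","items":{"type":"number"}}},"gripper":{"type":"array","items":{"type":"number"}},"squeeze":{"type":"number"}},"required":["translation","turn","gripper"]}

```bash
mkdir -p pics; cat > h.py <<'E'
import numpy as np, cv2
from cell import robot, read_camera, nets
from scipy.spatial.transform import Rotation as R
def ray(c,px):
    d=np.array([(px[0]-c['cx'])/c['fx'],(px[1]-c['cy'])/c['fy'],1.]); T=c['world_from_camera']
    return T[:3,3],T[:3,:3]@d
def onz(c,px,z):
    o,d=ray(c,px); return o+d*(z-o[2])/d[2]
def proj(c,P):
    T=np.linalg.inv(c['world_from_camera']); p=T[:3,:3]@np.asarray(P)+T[:3,3]
    return np.array([c['fx']*p[0]/p[2]+c['cx'],c['fy']*p[1]/p[2]+c['cy']])
def tri(obs):
    A=np.zeros((3,3));b=np.zeros(3)
    for c,px in obs:
        o,d=ray(c,px);d=d/np.linalg.norm(d);M=np.eye(3)-np.outer(d,d);A+=M;b+=M@o
    return np.linalg.solve(A,b)
def save(c,n): cv2.imwrite('pics/'+n+'.png',c['img'][:,:,::-1])
E
python3 - <<'E'
from h import *
s=robot.observe(); print(s)
cs={n:read_camera(n) for n in('scene','top')}
for n,c in cs.items(): print(n,c['world_from_camera'].round(3).tolist(),c['fx'])
cv2.imwrite('pics/a.png',cv2.resize(np.vstack([cs[n]['img'] for n in cs])[:,:,::-1],None,fx=.71,fy=.71) if 0 else cs['top']['img'][:,:,::-1]); save(cs['scene'],'b')
for nm in['plate','other_plate','stand','stand_rest','rack','bay','bay_rest','racked_a','racked_b','print_block','pigment_jar','bowl','brush']:
    obs=[]
    for n,c in cs.items():
        t=nets.tip_of(c,nm)[:2]; print(nm,n,[(np.round(x['pixel'],1).tolist(),round(x['score'],2),onz(c,x['pixel'],0).round(3).tolist()) for x in t])
        if t: obs.append((c,t[0]['pixel']))
    if len(obs)==2:
        P=tri(obs);print('   tri',P.round(4),[ (proj(c,P)-p).round(1).tolist() for c,p in obs])
for nm in ['plate','stand','rack']:
  for n,c in cs.items():
    for r in nets.regions_of(c,nm)[:2]:
        k=max(cv2.findContours(r['region'].astype(np.uint8),0,1)[0],key=cv2.contourArea)
        print(nm,n,round(r['score'],2),[onz(c,p,.01).round(3).tolist()[:2] for p in cv2.boxPoints(cv2.minAreaRect(k))], r['pixel'])
E
```

```text
{'time': 0.0, 'qpos': array([ 1.12499388e+00,  3.42680160e-01,  1.52501608e+00,  2.10050552e-06,
        1.27536589e+00, -1.46007790e-01]), 'qvel': array([ 0.00197496, -0.00136287, -0.00111077,  0.00038885, -0.0009377 ,
       -0.00035958]), 'joint_efforts': array([-4.63854904e-04, -4.31241095e+01, -2.44217652e+01,  7.18839490e-02,
        5.60309656e-02, -6.01935858e-05]), 'tool_pos': array([0.15485418, 0.50122714, 0.22606737]), 'tool_rot': array([-3.14137687e+00,  1.45354940e-03,  1.27100121e+00]), 'contact_force': array([-0.14049441, -0.36071698, -0.76678862]), 'torque': array([ 0.01220983,  0.00249022, -0.00321627]), 'opening': 0.09138561681817044}
scene [[0.104, 0.857, -0.505, 1.309], [0.995, -0.087, 0.058, -0.045], [0.006, -0.509, -0.861, 1.39], [0.0, 0.0, 0.0, 1.0]] 513.5143733421152
top [[-0.005, -0.985, 0.173, 0.38], [-1.0, 0.005, 0.001, 0.03], [-0.002, -0.173, -0.985, 1.105], [0.0, 0.0, 0.0, 1.0]] 398.3849037579165
plate scene [([205.2, 205.0], 0.82, [0.47, -0.181, 0.0]), ([248.0, 208.0], 0.28, [0.495, -0.048, -0.0])]
plate top [([360.6, 245.0], 0.91, [0.467, -0.179, 0.0])]
[... 2527 characters left out ...]
0.166]] [358.1, 241.3]
plate top 0.71 [[0.678, -0.114], [0.834, -0.169], [0.802, -0.258], [0.647, -0.202]] [360.1, 152.2]
stand scene 0.59 [[0.476, -0.087], [0.475, -0.014], [0.623, -0.014], [0.624, -0.084]] [249.9, 223.9]
stand scene 0.4 [[0.552, 0.25], [0.513, 0.34], [0.538, 0.346], [0.576, 0.256]] [358.4, 209.9]
stand top 0.72 [[0.621, -0.009], [0.625, -0.082], [0.494, -0.087], [0.491, -0.015]] [311.5, 211.2]
rack scene 0.69 [[0.604, 0.135], [0.484, 0.416], [0.593, 0.438], [0.704, 0.165]] [345.0, 223.4]
rack top 0.93 [[0.6, 0.44], [0.716, 0.169], [0.614, 0.126], [0.502, 0.394]] [212.2, 189.6]
rack top 0.17 [[0.622, -0.015], [0.622, -0.086], [0.489, -0.083], [0.489, -0.014]] [313.7, 215.4]
```

View pics/a.png

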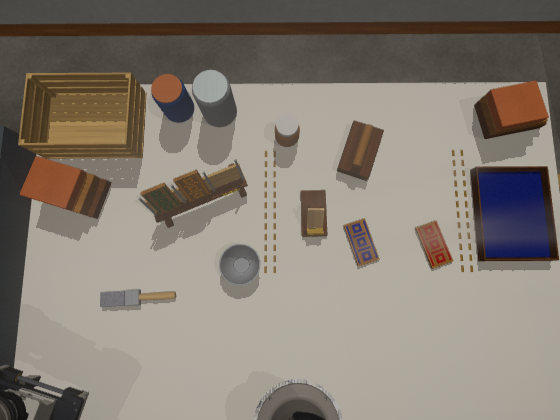

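View pics/b.png

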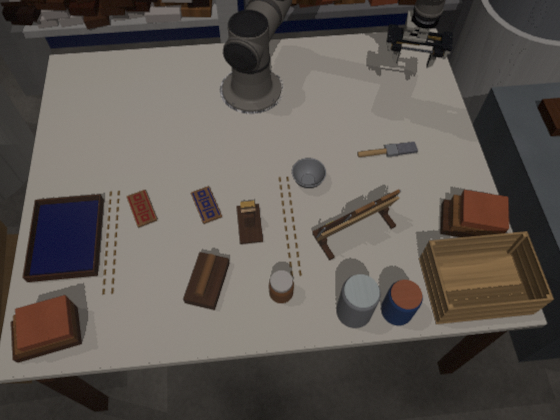

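The top view shows the blue plate at about (361,243), the red plate at (434,245), the stand at (314,213) with its brass ledge toward the robot, and the rack at (200,193) with its right-hand bay empty. The scene view agrees. I'll go over the plate by way of a detour around the base.

Emit:
carry_out(translation=[[-0.02,0.037,0],[-0.02,0.037,0],[-0.02,0.037,0],[-0.02,0.037,0],[-0.02,0.037,0],[-0.02,0.037,0],[-0.02,0.037,0],[-0.02,0.037,0],[-0.02,0.037,0],[-0.02,0.037,0]], turn=[[0,0,0],[0,0,0],[0,0,0],[0,0,0],[0,0,0],[0,0,0],[0,0,0],[0,0,0],[0,0,0],[0,0,0]], gripper=[-1,-1,-1,-1,-1,-1,-1,-1,-1,-1])

```text
time: 2.7
tool_pos: [0.4505, 0.1998, 0.2269]
tool_rot: [3.141, -0.0, 1.271]
contact_force: [0.4, 0.3, -0.5]
opening: 0.0916
```

Emit:
carry_out(translation=[[-0.039,0.015,0],[-0.039,0.015,0],[-0.039,0.015,0],[-0.039,0.015,0],[-0.039,0.015,0],[-0.039,0.015,0],[-0.039,0.015,0],[-0.039,0.015,0],[-0.039,0.015,0]], turn=[[0,0,0],[0,0,0],[0,0,0],[0,0,0],[0,0,0],[0,0,0],[0,0,0],[0,0,0],[0,0,0]], gripper=[-1,-1,-1,-1,-1,-1,-1,-1,-1])

```text
time: 3.6
tool_pos: [0.4747, -0.1757, 0.2269]
tool_rot: [3.141, -0.0, 1.271]
contact_force: [0.2, -0.7, -0.6]
opening: 0.0918
```

Emit:
carry_out(translation=[[0,0,0],[0,0,0],[0,0,0],[0,0,0],[0,0,0],[0,0,0]], turn=[[0,0,-0.126],[0,0,-0.126],[0,0,-0.126],[0,0,-0.126],[0,0,-0.126],[0,0,0]], gripper=[-1,-1,-1,-1,-1,-1])

```text
time: 4.2
tool_pos: [0.4748, -0.174, 0.2267]
tool_rot: [3.141, -0.0, 1.902]
contact_force: [-0.2, 0.3, 0.1]
opening: 0.092
```

```bash
cat >> h.py <<'E'
def q(): 
    s=robot.observe(); open('q.txt','a').write(repr((s['qpos'].tolist(),s['tool_pos'].tolist(),s['tool_rot'].tolist()))+'\n'); return s
E
python3 - <<'E'
from h import *
open('q.txt','w').write(repr(([1.12499388e+00,3.42680160e-01,1.52501608e+00,2.1e-06,1.27536589e+00,-1.46007790e-01],[0.15485418,0.50122714,0.22606737],[-3.14137687e+00,1.45e-03,1.27100121e+00]))+'\n')
s=q(); print(s['time'],s['qpos'].round(3),s['tool_pos'].round(4),s['tool_rot'].round(4))
c=read_camera('wrist'); t=read_camera('top'); save(c,'w1')
print(c['world_from_camera'].round(3).tolist(),c['fx'])
for cc in (c,t):
  for x in nets.tip_of(cc,'plate')[:1]: print('tip',x['score'],onz(cc,x['pixel'],.005).round(4))
  for r in nets.regions_of(cc,'plate')[:2]:
    k=max(cv2.findContours(r['region'].astype(np.uint8),0,1)[0],key=cv2.contourArea)
    b=np.array([onz(cc,p,.008)[:2] for p in cv2.boxPoints(cv2.minAreaRect(k))])
    e=np.roll(b,-1,0)-b; print(r['score'],b.mean(0).round(4),np.linalg.norm(e,axis=1).round(4),np.degrees(np.arctan2(e[:,1],e[:,0])).round(1))
E
```

```text
4.2 [-0.503  0.307  1.576  0.     1.259 -2.405] [ 0.4748 -0.174   0.2267] [ 3.1415 -0.      1.902 ]
[[-0.325, 0.909, 0.261, 0.403], [0.946, 0.312, 0.09, -0.198], [0.0, 0.276, -0.961, 0.384], [0.0, 0.0, 0.0, 1.0]] 329.3014589769391
tip 0.64 [ 0.4707 -0.1791  0.005 ]
0.63 [ 0.4733 -0.1793] [0.1211 0.06   0.1213 0.0655] [-164.9  106.6   17.7  -73.6]
tip 0.42 [ 0.4743 -0.1727  0.005 ]
0.52 [ 0.5068 -0.1939] [0.0189 0.0294 0.0188 0.0294] [ -63.9 -155.6  116.    24.6]
```

View pics/w1.png

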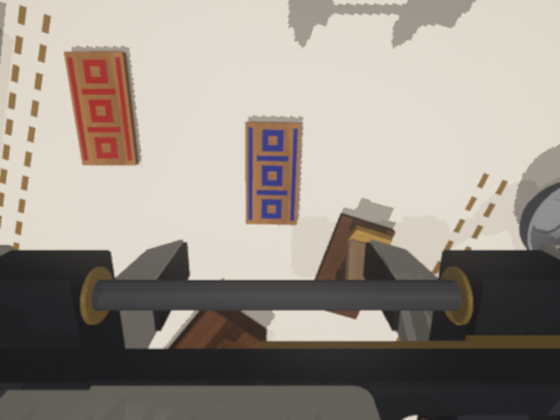

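The wrist view shows the blue plate, with corners near (247,122), (301,120), (297,224) and (247,223), almost square to the jaws. The arm's wrist joint probably won't allow a 55° outward tilt at the stand. So I'll pick the plate with the tool tilted inward about 40°, and test that tilt now.

Emit:
carry_out(translation=[[0,0,0],[0,0,0],[0,0,0],[0,0,0],[0,0,0],[0,0,0]], turn=[[0.14,0,0],[0.14,0,0],[0.14,0,0],[0.14,0,0],[0.14,0,0],[0,0,0]], gripper=[-1,-1,-1,-1,-1,-1])

```text
time: 5.1
tool_pos: [0.4755, -0.1727, 0.2224]
tool_rot: [-2.434, -0.004, 1.903]
contact_force: [0.4, 0.4, -1.3]
opening: 0.0915
```

```bash
cat > kin.py <<'E'
from h import *
from scipy.optimize import least_squares
D=[eval(l.replace('array','')) for l in open('q.txt')]
rz=lambda a:R.from_euler('z',a); ry=lambda a:R.from_euler('y',a)
def fk(p,q):
    a1,H,L2,L3,e,Lt,lat=p
    w=rz(q[0])
    x=np.array([a1,0,H])+ry(q[1]).apply([0,0,L2])
    r=ry(q[1]+q[2]); x=x+r.apply([e,0,L3])
    r=r*rz(q[3])*ry(q[4]); x=x+r.apply([0,lat,Lt])
    return w.apply(x),w*r*rz(q[5])
def fit():
    p0=np.array([0,.18,.5,.37,0,.33,.0765])
    f=lambda p:np.r_[np.concatenate([(fk(p,d[0])[0]-d[1])*1000 for d in D]),(p-p0)*[20,20,5,5,20,20,20]]
    r=least_squares(f,p0);return r.x,r.fun[:-7]
def ik(p,pos,rot,q0):
    f=lambda q:np.r_[(fk(p,q)[0]-pos)*10,(fk(p,q)[1].inv()*rot).as_rotvec()]
    lo=np.array([-2.53,-.77,.04,-1,.28,-3.11]);hi=np.array([2.53,2.02,2.7,4.14,2.66,3.11])
    r=least_squares(f,np.clip(q0,lo+.01,hi-.01),bounds=(lo,hi)); return r.x,np.abs(r.fun).max()
E
python3 - <<'E'
from h import *
s=q(); print(s['time'],s['qpos'].round(3),s['tool_pos'].round(4),s['tool_rot'].round(4))
from kin import *
p,res=fit(); print(p.round(4),np.abs(res).max().round(2))
for d in D: print((fk(p,d[0])[1].inv()*R.from_euler('xyz',d[2])).magnitude().round(3))
# tool orientation: yaw ps of plate px, tilt a : plate frame (px,py,n); tool x=py, z=-n cos a - px sin a
def toolrot(px,n,a):
    py=np.cross(n,px); z=-n*np.cos(a)-px*np.sin(a); return R.from_matrix(np.c_[py,np.cross(z,py),z])
st=np.array([.558,-.049,0]); w=np.radians(2); X=np.array([np.cos(w),np.sin(w),0]);Z=np.array([0,0,1.])
c,s_=np.cos(np.radians(55)),np.sin(np.radians(55))
u=X*c+Z*s_; n=-X*s_+Z*c
foot=st-X*.045+Z*.03
for a in (35,40,45,50):
  for sg in (.02,.035,.05):
    pos=foot+u*sg+n*.006; 
    qq,e=ik(p,pos,toolrot(u,n,np.radians(a)),[-.25,.4,2,0,.4,-1.9]); print('place',a,sg,qq.round(2),e.round(4))
# regrasp : tool z=-u, x=+-n, TCP 30mm below top
for sg in (1,-1):
  for off,nm in((0.09,'grip'),(.19,'pre')):
    z=-u; x=sg*n; rot=R.from_matrix(np.c_[x,np.cross(z,x),z]); 
    for q0 in([-.25,.8,1,0,1.9,0],[-.25,.8,1,0,1.9,2.9],[-.25,.8,1,0,1.9,-2.9]):
      qq,e=ik(p,foot+u*off+n*.005,rot,q0); print(nm,sg,qq.round(2),e.round(4))
rk=np.array([.602,.261,0]);w=np.radians(22.7);X=np.array([np.cos(w),np.sin(w),0]);Y=np.cross(Z,X)
u=X*np.sin(np.radians(15))+Z*np.cos(np.radians(15)); n=-X*np.cos(np.radians(15))+Z*np.sin(np.radians(15))
foot=rk-X*.01-Y*.084+Z*.05
for sg in (1,-1):
  for off in(0.09,.2):
    z=-u; x=sg*n; rot=R.from_matrix(np.c_[x,np.cross(z,x),z]); 
    for q0 in([.2,.8,1,0,1.5,0],[.2,.8,1,0,1.5,2.9],[.2,.8,1,0,1.5,-2.9]):
      qq,e=ik(p,foot+u*off+n*.005,rot,q0); print('rack',off,sg,qq.round(2),e.round(4))
E
```

```text
5.1 [-0.27   0.692  1.156 -0.394  1.885 -2.182] [ 0.4755 -0.1727  0.2224] [-2.4341 -0.0042  1.9029]
[-0.4171  0.4056  0.4544  0.8418  0.0636  0.2928  0.0741] 8.26Traceback (most recent call last):
  File "<stdin>", line 5, in <module>
AttributeError: 'float' object has no attribute 'round'
```

```bash
sed -i 's/x=x+r.apply(\[e,0,L3\])/x=x+r.apply([e,lat,L3])/; s/r.apply(\[0,lat,Lt\])/r.apply([0,0,Lt])/' kin.py
cat > plan.py <<'E'
from kin import *
p,res=fit(); print(p.round(4),np.abs(res).max())
print([round(float((fk(p,d[0])[1].inv()*R.from_euler('xyz',d[2])).magnitude()),3) for d in D])
def toolrot(px,n,a):
    py=np.cross(n,px); z=-n*np.cos(a)-px*np.sin(a); return R.from_matrix(np.c_[py,np.cross(z,py),z])
st=np.array([.558,-.049,0]); w=np.radians(2); X=np.array([np.cos(w),np.sin(w),0]);Z=np.array([0,0,1.])
c,s_=np.cos(np.radians(55)),np.sin(np.radians(55))
u=X*c+Z*s_; n=-X*s_+Z*c
foot=st-X*.045+Z*.03
E
cat > run.py <<'E'
from plan import *
for a in (0,30,40,45):
  for sg in (.02,.05):
    pos=foot+u*sg+n*.006; 
    for q0 in ([-.25,.4,2,0,.4,-1.9],[-.25,.4,2,3.1,.7,1.5]):
      qq,e=ik(p,pos,toolrot(u,n,np.radians(a)),q0); print('place',a,sg,qq.round(2),round(float(e),4))
def go(tag,u,n,foot,offs,g):
  for sg in (1,-1):
   for off in offs:
    z=-u; x=sg*n; rot=R.from_matrix(np.c_[x,np.cross(z,x),z]); 
    for j6 in (0,2.9,-2.9):
      qq,e=ik(p,foot+u*off+n*.005,rot,g+[j6])
      if e<.01: print(tag,off,sg,qq.round(2))
go('stand',u,n,foot,(.09,.19),[-.25,.8,1,0,1.9])
rk=np.array([.602,.261,0]);w=np.radians(22.7);X=np.array([np.cos(w),np.sin(w),0]);Y=np.cross(Z,X)
u=X*np.sin(np.radians(15))+Z*np.cos(np.radians(15)); n=-X*np.cos(np.radians(15))+Z*np.sin(np.radians(15))
go('rack',u,n,rk-X*.01-Y*.084+Z*.05,(.09,.2),[.2,.8,1,0,1.5])
E
python3 run.py
```

```text
[-0.0109  0.184   0.5091  0.3783  0.0089  0.3182  0.0764] 0.22704231019304855
[3.142, 3.142, 3.142]
place 0 0.02 [-0.07  0.4   2.15 -1.    0.28 -3.11] 0.6252
place 0 0.02 [-0.52  0.58  2.57  2.59  0.97 -1.58] 0.0
place 0 0.05 [-0.07  0.37  2.12 -1.    0.28 -3.11] 0.6301
place 0 0.05 [-0.48  0.49  2.51  2.57  0.84 -1.48] 0.0
place 30 0.02 [-0.02  0.43  2.11 -1.    0.39 -3.11] 0.6735
place 30 0.02 [-0.11  0.41  2.29  4.14  0.28  3.11] 0.4703
place 30 0.05 [-0.02  0.4   2.09 -1.    0.38 -3.11] 0.6826
place 30 0.05 [-0.11  0.38  2.26  4.14  0.28  3.11] 0.4695
place 40 0.02 [-0.    0.44  2.1  -1.    0.42 -3.11] 0.6915
place 40 0.02 [-0.11  0.42  2.29  4.14  0.28  3.11] 0.439
place 40 0.05 [-0.01  0.41  2.08 -1.    0.42 -3.11] 0.7002
place 40 0.05 [-0.11  0.39  2.27  4.14  0.28  3.11] 0.4373
place 45 0.02 [ 0.    0.45  2.09 -1.    0.44 -3.11] 0.7012
place 45 0.02 [-0.11  0.42  2.29  4.14  0.28  3.11] 0.4226
place 45 0.05 [ 0.    0.42  2.07 -1.    0.44 -3.11] 0.7097
place 45 0.05 [-0.11  0.39  2.27  4.14  0.28  3.11] 0.4202
stand 0.09 1 [-0.16  0.9   1.02 -0.12  1.83 -0.19]
stand 0.09 1 [-0
[... 245 characters left out ...]
0.09 -1 [-0.16  0.9   1.02 -0.12  1.83  2.95]
stand 0.09 -1 [-0.16  0.9   1.02 -0.12  1.83  2.95]
stand 0.19 -1 [-0.15  1.01  0.56 -0.13  2.17  2.92]
stand 0.19 -1 [-0.15  1.01  0.56 -0.13  2.17  2.92]
rack 0.09 1 [ 0.19  0.86  0.87 -0.05  1.66 -0.2 ]
rack 0.09 1 [ 0.19  0.86  0.87 -0.05  1.66 -0.2 ]
rack 0.09 1 [ 0.19  0.86  0.87 -0.05  1.66 -0.2 ]
rack 0.2 1 [ 0.2   0.95  0.4  -0.06  2.04 -0.21]
rack 0.2 1 [ 0.2   0.95  0.4  -0.06  2.04 -0.21]
rack 0.2 1 [ 0.2   0.95  0.4  -0.06  2.04 -0.21]
rack 0.09 -1 [ 0.19  0.86  0.87 -0.05  1.66  2.94]
rack 0.09 -1 [ 0.19  0.86  0.87 -0.05  1.66  2.94]
rack 0.2 -1 [ 0.2   0.95  0.4  -0.06  2.04  2.93]
rack 0.2 -1 [ 0.2   0.95  0.4  -0.06  2.04  2.93]
```

```bash
sed -i 's/w\*r\*rz(q\[5\])/w*r*rz(q[5]+np.pi)/' kin.py; sed -i 's/for a in (0,30,40,45)/for a in (0,30,35,40,45)/; s/for sg in (.02,.05):/for sg in (.02,.035,.05):/' run.py; python3 run.py | awk '!s[$0]++'
python3 - <<'E'
from h import *
from plan import toolrot,p,ik
import json
Z=np.array([0,0,1.])
for yw in(16.5,17.5,18.5):
  px=np.array([np.cos(np.radians(yw)),np.sin(np.radians(yw)),0])
  for a in (40,45):
    for h in(.005,.15): print(yw,a,h,*ik(p,np.array([.4735,-.179,h])-px*.04,toolrot(px,Z,np.radians(a)),[-.27,.7,1.2,-.4,1.9,-2.2]))
# corners seen in w1 with that shot's pose unknown-> use stored matrix
T=np.array([[-0.325,0.909,0.261,0.403],[0.946,0.312,0.09,-0.198],[0,0.276,-0.961,0.384],[0,0,0,1]])
c=dict(fx=329.3,fy=329.3,cx=279.5,cy=209.5,world_from_camera=T)
P=np.array([onz(c,x,.01)[:2] for x in [(247,122),(301,120),(297,224),(247,223)]]);print(P.round(4),P.mean(0))
e=np.roll(P,-1,0)-P;print(np.linalg.norm(e,axis=1),np.degrees(np.arctan2(e[:,1],e[:,0])))
E
```

```text
[-0.0109  0.184   0.5091  0.3783  0.0089  0.3182  0.0764] 0.22704231019304855
[0.0, 0.0, 0.0]
place 0 0.02 [-0.4   0.37  2.22  1.22  0.28 -3.11] 0.441
place 0 0.02 [-0.52  0.58  2.57  2.59  0.97  1.56] 0.0
place 0 0.035 [-0.4   0.35  2.21  1.23  0.28 -3.11] 0.4156
place 0 0.035 [-0.5   0.53  2.54  2.58  0.9   1.61] 0.0
place 0 0.05 [-0.39  0.34  2.2   1.23  0.28 -3.11] 0.3904
place 0 0.05 [-0.48  0.49  2.51  2.57  0.84  1.66] 0.0
place 30 0.02 [-0.35  0.38  2.15  0.67  0.28 -2.57] 0.0192
place 30 0.02 [-0.41  0.38  2.22  1.21  0.28  3.11] 0.0672
place 30 0.035 [-0.33  0.37  2.13  0.59  0.28 -2.48] 0.0027
place 30 0.035 [-0.4   0.37  2.21  1.22  0.28  3.11] 0.0925
place 30 0.05 [-0.32  0.36  2.1   0.51  0.31 -2.38] 0.0
place 30 0.05 [-0.39  0.35  2.2   1.22  0.28  3.11] 0.1175
place 35 0.02 [-0.32  0.39  2.09  0.36  0.35 -2.24] 0.0
place 35 0.02 [-0.41  0.39  2.22  1.2   0.28  3.11] 0.1505
place 35 0.035 [-0.31  0.38  2.06  0.31  0.39 -2.19] 0.0
place 35 0.035 [-0.4   0.37  2.21  1.21  0.28  3.11] 0.1757
place 35 0.05 [-0.3   0.37  2.02  0.28  0.43 -2.14] 0.0
place 35 0.05 [-0.39  0.3
[... 2055 characters left out ...]
2305441  1.7442894  -2.10635549] 1.6653345369377348e-15
18.5 40 0.005 [-0.31804119  0.85308337  1.48923764 -0.40027749  1.40526851 -2.02035871] 4.514111306974656e-12
18.5 40 0.15 [-0.31804119  0.67817628  1.38528925 -0.39626037  1.6625495  -2.12828106] 3.101408019290375e-13
18.5 45 0.005 [-0.29935397  0.90425175  1.43316538 -0.42613982  1.49404167 -2.00539608] 3.241851231905457e-14
18.5 45 0.15 [-0.29935397  0.72789917  1.34283211 -0.43112173  1.73685063 -2.11607617] 9.436895709313829e-16
[[ 0.4216 -0.2292]
 [ 0.4004 -0.1738]
 [ 0.5148 -0.1373]
 [ 0.5331 -0.1943]] [ 0.46748711 -0.18365015]
[0.05931017 0.12015932 0.05984345 0.11679478] [ 111.00796288   17.69920632  -72.24629214 -162.61089812]
```

```bash
cat > mv.py <<'E'
from plan import *
def steps(pos,rot,frm=None):
    s=robot.observe(); r0,p0=(R.from_euler('xyz',s['tool_rot']),s['tool_pos']) if frm is None else frm
    w=(r0.inv()*rot).as_rotvec(); d=np.asarray(pos)-p0
    M=int(np.ceil(np.linalg.norm(w)/.145)); N=int(np.ceil(np.linalg.norm(d)/.048))
    print('t',round(s['time'],2),'TURN',w.round(4),'rows',M,(w/max(M,1)).round(4),'| SHIFT before turn',r0.inv().apply(d).round(4),'after turn',rot.inv().apply(d).round(4),'rows',N,(rot.inv().apply(d)/max(N,1)).round(4))
    return rot,np.asarray(pos)
def pxn(yw): w=np.radians(yw); return np.array([np.cos(w),np.sin(w),0])
PX=pxn(17.5); PC=np.array([.473,-.180,0]); RP=toolrot(PX,Z,np.radians(40))
E
python3 - <<'E'
from mv import *
s=q();print(s['tool_pos'].round(4),s['tool_rot'].round(4))
g=PC-PX*.035
f=steps(g+Z*.06,RP); steps(g+Z*.0075,RP,f)
E
```

```text
[-0.0109  0.184   0.5091  0.3783  0.0089  0.3182  0.0764] 0.22704231019304855
[0.0, 0.0, 0.0]
[ 0.4755 -0.1727  0.2224] [-2.4341 -0.0042  1.9029]
t 5.1 TURN [-0.0094  0.014   0.0231] rows 1 [-0.0094  0.014   0.0231] | SHIFT before turn [-0.0059  0.0753  0.1492] after turn [-0.0062  0.074   0.1498] rows 4 [-0.0016  0.0185  0.0375]
t 5.1 TURN [0. 0. 0.] rows 0 [0. 0. 0.] | SHIFT before turn [0.     0.0337 0.0402] after turn [0.     0.0337 0.0402] rows 2 [0.     0.0169 0.0201]
```

Emit:
carry_out(translation=[[0,0,0],[-0.0015,0.0185,0.0375],[-0.0015,0.0185,0.0375],[-0.0015,0.0185,0.0375],[-0.0015,0.0185,0.0375],[0,0,0],[0,0,0]], turn=[[-0.0094,0.014,0.023],[0,0,0],[0,0,0],[0,0,0],[0,0,0],[0,0,0],[0,0,0]], gripper=[-1,-1,-1,-1,-1,-1,-1])

```text
time: 5.8
tool_pos: [0.4405, -0.1925, 0.0661]
tool_rot: [-2.454, 0.006, 1.872]
contact_force: [1.5, -0.3, 1.1]
opening: 0.0917
```

```bash
python3 - <<'E'
from mv import *
s=q();print(s['tool_pos'].round(4),s['tool_rot'].round(4))
c=read_camera('wrist'); save(c,'w2')
for r in nets.regions_of(c,'plate')[:2]:
    k=max(cv2.findContours(r['region'].astype(np.uint8),0,1)[0],key=cv2.contourArea)
    h=cv2.approxPolyDP(cv2.convexHull(k),8,True)[:,0]; b=np.array([onz(c,p,.009)[:2] for p in h]); print(r['score'],r['pixel'],h.tolist(),b.round(4).tolist())
for cr in [PC+PX*sx*.06+np.cross(Z,PX)*sy*.031+Z*.01 for sx in(-1,1) for sy in(-1,1)]: print('pred',proj(c,cr).round(0))
g=PC-PX*.035
steps(g+Z*.0075,RP)
E
```

```text
[-0.0125  0.1848  0.509   0.3801  0.0091  0.3181  0.0764] 0.2298967644275285
[0.0, 0.0, 0.0, 0.0]
[ 0.4405 -0.1925  0.0661] [-2.4542  0.0057  1.8719]
0.65 [281.7, 311.0] [[234, 312], [325, 311], [329, 338], [234, 348]] [[0.468, -0.2129], [0.4497, -0.1559], [0.465, -0.1496], [0.4884, -0.2054]]
pred [235. 245.]
pred [323. 244.]
pred [226. 450.]
pred [336. 450.]
t 5.9 TURN [ 0.0129  0.004  -0.007 ] rows 1 [ 0.0129  0.004  -0.007 ] | SHIFT before turn [0.0029 0.0364 0.0468] after turn [0.0025 0.037  0.0463] rows 2 [0.0012 0.0185 0.0232]
```

View pics/w2.png

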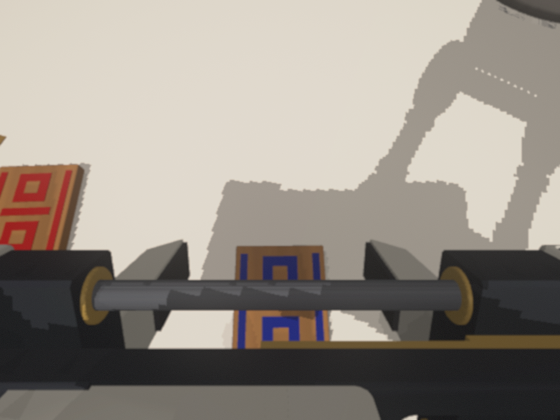

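The near edge of the plate shows at (236,246)–(323,246), within 2 px of my prediction of (235,245)–(323,244). I'll go down and grip.

Emit:
carry_out(translation=[[0.001,0.0185,0.023],[0.0015,0.0185,0.023],[0,0,0],[0,0,0]], turn=[[0.0129,0.004,-0.007],[0,0,0],[0,0,0],[0,0,0]], gripper=[-1,-1,-1,-1])

```text
time: 6.3
tool_pos: [0.4402, -0.1902, 0.0069]
tool_rot: [-2.442, -0.001, 1.878]
contact_force: [0.5, -0.2, 0.3]
opening: 0.0918
```

```bash
python3 - <<'E'
from mv import *
s=q();print(s['tool_pos'].round(4),s['tool_rot'].round(4),s['contact_force'].round(1))
steps(PC-PX*.035+Z*.0075,RP)
E
```

```text
[-0.      0.2226  0.5061  0.3795  0.0461  0.3181  0.0764] 0.09129638699834075
[0.0, 0.0, 0.0, 0.0, 0.0]
[ 0.4402 -0.1902  0.0069] [-2.4422e+00 -5.0000e-04  1.8775e+00] [ 0.5 -0.2  0.3]
t 6.3 TURN [-0.0013  0.0004  0.0013] rows 1 [-0.0013  0.0004  0.0013] | SHIFT before turn [-0.0002 -0.0009 -0.0001] after turn [-0.0002 -0.0009 -0.0001] rows 1 [-0.0002 -0.0009 -0.0001]
```

Emit:
carry_out(translation=[[0,0,0],[0,0,0],[0,0,0],[0,0,0],[0,0,0],[0,0,0],[0,0,0],[0,0,0]], turn=[[0,0,0],[0,0,0],[0,0,0],[0,0,0],[0,0,0],[0,0,0],[0,0,0],[0,0,0]], gripper=[1,1,1,1,1,1,1,1], squeeze=35)

```text
time: 7.1
tool_pos: [0.4384, -0.1902, 0.0061]
tool_rot: [-2.438, -0.002, 1.877]
contact_force: [0.8, -0.6, 6.5]
opening: 0.0611
```

Emit:
carry_out(translation=[[0,-0.0192,-0.023],[0,-0.0192,-0.023],[0,-0.0192,-0.023],[0,-0.0192,-0.023],[0,0,0]], turn=[[0,0,0],[0,0,0],[0,0,0],[0,0,0],[0,0,0]], gripper=[1,1,1,1,1])

```text
time: 7.6
tool_pos: [0.4409, -0.1904, 0.1281]
tool_rot: [-2.444, 0.001, 1.877]
contact_force: [1.0, 0.2, -0.3]
opening: 0.0612
```

```bash
python3 - <<'E'
from mv import *
s=q();print(s['time'],s['tool_pos'].round(4),s['tool_rot'].round(4),s['opening'])
c=read_camera('wrist'); sc=read_camera('scene'); a=c['img'];b=cv2.resize(sc['img'][120:330,140:420],(560,420)); cv2.imwrite('pics/m1.png',cv2.resize(np.vstack([a,b])[:,:,::-1],None,fx=.71,fy=.71))
# refine stand & bay from top view
t=read_camera('top')
for nm in('stand','rack'):
  for cc,n in((t,'top'),(sc,'scene'),(c,'wrist')):
    for x in nets.tip_of(cc,nm)[:1]: print(nm,n,x['score'],onz(cc,x['pixel'],0).round(4))
    for x in nets.tip_of(cc,{'stand':'stand_rest','rack':'bay'}[nm])[:1]: print(' pt',n,x['score'],onz(cc,x['pixel'],{'stand':.079,'rack':.05}[nm]).round(4))
E
```

```text
[-0.      0.2227  0.506   0.3796  0.0462  0.318   0.0764] 0.0459446389695084
[0.0, 0.0, 0.0, 0.0, 0.0, 0.0]
7.6 [ 0.4409 -0.1904  0.1281] [-2.4439e+00  5.0000e-04  1.8771e+00] 0.061245877219956654
stand top 0.89 [ 0.5493 -0.0513  0.    ]
 pt top 0.77 [ 0.5462 -0.0532  0.079 ]
stand scene 0.74 [ 0.5575 -0.0463  0.    ]
 pt scene 0.88 [ 0.5421 -0.0507  0.079 ]
rack top 0.58 [0.6137 0.2706 0.    ]
 pt top 0.57 [0.6247 0.189  0.05  ]
rack scene 0.82 [0.604  0.2719 0.    ]
```

View pics/m1.png

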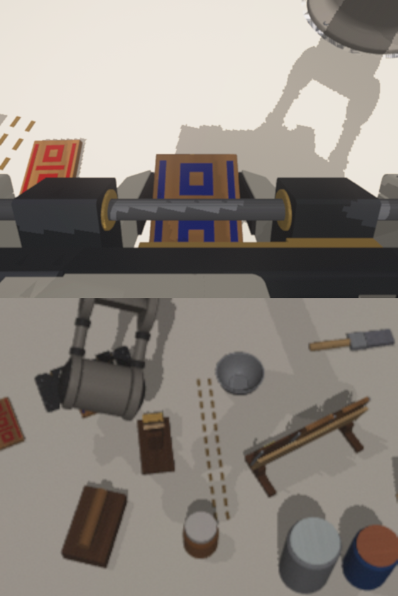

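```bash
cat >> mv.py <<'E'
ST=np.array([.557,-.0495,0]); SX=pxn(2.3); su=SX*c+Z*s_; sn=-SX*s_+Z*c; sfoot=ST-SX*.045+Z*.03
RS=toolrot(su,sn,np.radians(40.1)); G=(.0256,.0065)
def sp(du,dn): return sfoot+su*(G[0]+du)+sn*(G[1]+dn)
E
python3 - <<'E'
from mv import *
qc=robot.observe()['qpos']
f=steps([.441,-.19,.128],RS);f=steps(sp(.08,.05),RS,f);f=steps(sp(.01,.005),RS,f)
for d in((.08,.05),(.01,.005),(0,0)):
    qc,e=ik(p,sp(*d),RS,qc);print(sp(*d).round(3),qc.round(2),float(e))
E
```

```text
[-0.      0.2228  0.5061  0.3796  0.0463  0.318   0.0764] 0.04179878678639559
[0.0, 0.0, 0.0, 0.0, 0.0, 0.0, 0.0]
t 8.35 TURN [-0.9581  0.0572  0.2709] rows 7 [-0.1369  0.0082  0.0387] | SHIFT before turn [-0.0006 -0.0009 -0.0036] after turn [-0.0002  0.0026 -0.0027] rows 1 [-0.0002  0.0026 -0.0027]
t 8.35 TURN [0. 0. 0.] rows 0 [0. 0. 0.] | SHIFT before turn [0.1357 0.0932 0.0031] after turn [0.1357 0.0932 0.0031] rows 4 [0.0339 0.0233 0.0008]
t 8.35 TURN [0. 0. 0.] rows 0 [0. 0. 0.] | SHIFT before turn [-0.     -0.0246  0.0795] after turn [-0.     -0.0246  0.0795] rows 2 [-0.     -0.0123  0.0398]
[ 0.526 -0.051  0.149] [-0.29  0.3   1.86  0.12  0.74 -1.99] 3.3306690738754696e-15
[ 0.523 -0.051  0.066] [-0.29  0.43  1.96  0.17  0.51 -2.05] 7.66977453769968e-11
[ 0.521 -0.051  0.055] [-0.3   0.45  1.97  0.18  0.48 -2.06] 2.428307555035758e-12
```

Emit:
carry_out(translation=[[0.0268,0.0202,-0.0238],[0.0268,0.0202,-0.0238],[0.0268,0.0202,-0.0238],[0.0268,0.0202,-0.0238],[0,0,0]], turn=[[0,0,0],[0,0,0],[0,0,0],[0,0,0],[0,0,0]], gripper=[1,1,1,1,1])

```text
time: 8.85
tool_pos: [0.5264, -0.0464, 0.1455]
tool_rot: [-2.441, -0.004, 1.882]
contact_force: [-1.7, -0.1, -0.7]
opening: 0.0615
```

Emit:
carry_out(translation=[[0,0,0],[0,0,0],[0,0,0],[0,0,0],[0,0,0],[0,0,0],[0,0,0],[0,0,0],[0,0,0]], turn=[[-0.1198,0.0072,0.0339],[-0.1198,0.0072,0.0339],[-0.1198,0.0072,0.0339],[-0.1198,0.0072,0.0339],[-0.1198,0.0072,0.0339],[-0.1198,0.0072,0.0339],[-0.1198,0.0072,0.0339],[-0.1198,0.0072,0.0339],[0,0,0]], gripper=[1,1,1,1,1,1,1,1,1])

```text
time: 9.75
tool_pos: [0.5203, -0.0506, 0.1446]
tool_rot: [2.884, -0.002, 1.608]
contact_force: [-0.4, 0.5, -1.2]
opening: 0.0613
```

```bash
python3 - <<'E'
from mv import *
s=q();print(s['time'],s['tool_pos'].round(4),s['tool_rot'].round(4),s['qpos'].round(2),s['opening'],sp(.08,.05).round(4))
f=steps(sp(.01,.004),RS)
sc=read_camera('scene');t=read_camera('top')
cv2.imwrite('pics/m2.png',np.hstack([cv2.resize(sc['img'][150:270,180:310],(390,360)),cv2.resize(t['img'][160:280,250:380],(390,360))])[:,:,::-1])
# predicted stand points in those images: base corners, board top corners, ledge front corners
for cc,o in((sc,(180,150)),(t,(250,160))):
    L=[ST+SX*a*.065+np.cross(Z,SX)*b*.035+Z*.012 for a,b in((-1,-1),(-1,1),(1,1),(1,-1))]+[sfoot+su*a+sn*b+np.cross(Z,SX)*y for a,b in((.07,0),(0,.018)) for y in(-.022,.022)]
    print([((proj(cc,P)-o)*3).round(0).tolist() for P in L])
E
```

```text
[-0.      0.2228  0.5061  0.3796  0.0463  0.318   0.0764] 0.04179878678639559
[0.0, 0.0, 0.0, 0.0, 0.0, 0.0, 0.0]
9.75 [ 0.5203 -0.0506  0.1446] [ 2.8844e+00 -1.6000e-03  1.6085e+00] [-0.3   0.3   1.87  0.13  0.73 -1.99] 0.0612956616939797 [ 0.5263 -0.0507  0.1489]
t 9.75 TURN [-0.0029 -0.0009 -0.0028] rows 1 [-0.0029 -0.0009 -0.0028] | SHIFT before turn [-0.0005 -0.0168  0.0777] after turn [-0.0004 -0.017   0.0776] rows 2 [-0.0002 -0.0085  0.0388]
[[166.0, 170.0], [233.0, 162.0], [249.0, 273.0], [179.0, 282.0], [181.0, 182.0], [225.0, 177.0], [178.0, 159.0], [220.0, 154.0]]
[[233.0, 226.0], [157.0, 229.0], [149.0, 91.0], [224.0, 88.0], [223.0, 148.0], [172.0, 151.0], [221.0, 218.0], [172.0, 220.0]]
```

View pics/m2.png

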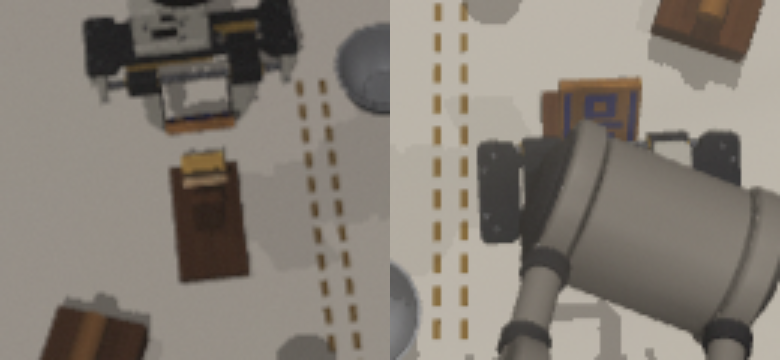

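The stand matches my model within about 1 px (base corners at (180,282) and (249,274) in the crop). The plate is upright over it and in line with it. I'll move it in close to the ledge and the board.

Emit:
carry_out(translation=[[0,-0.0057,0.026],[0,-0.0057,0.026],[0,-0.0057,0.0256],[0,0,0]], turn=[[-0.003,-0.001,-0.003],[0,0,0],[0,0,0],[0,0,0]], gripper=[1,1,1,1])

```text
time: 10.25
tool_pos: [0.5279, -0.0501, 0.0634]
tool_rot: [2.884, 0.0, 1.615]
contact_force: [0.4, 0.9, -0.6]
opening: 0.0619
```

```bash
cat > st.py <<'E'
from mv import *
s=q();d=s['tool_pos']-sp(0,0)
print(s['time'],s['tool_pos'].round(4),'du dn dy',(d@su).round(4),(d@sn).round(4),(d@np.cross(Z,SX)).round(4),'F',s['contact_force'].round(1),'Fu,Fn',(s['contact_force']@su).round(1),(s['contact_force']@sn).round(1),s['opening'].round(4))
print('su,sn in tool',RS.inv().apply(su).round(3),RS.inv().apply(sn).round(3)); steps(sp(0,0),RS)
E
python3 st.py
```

```text
[-0.      0.2228  0.5062  0.3796  0.0463  0.3181  0.0764] 0.035239285864518965
[0.0, 0.0, 0.0, 0.0, 0.0, 0.0, 0.0, 0.0]Traceback (most recent call last):
  File "st.py", line 3, in <module>
    print(s['time'],s['tool_pos'].round(4),'du dn dy',(d@su).round(4),(d@sn).round(4),(d@np.cross(Z,SX)).round(4),'F',s['contact_force'].round(1),'Fu,Fn',(s['contact_force']@su).round(1),(s['contact_force']@sn).round(1),s['opening'].round(4))
                                                                                                                                                                                                                            ^^^^^^^^^^^^^^^^^^
AttributeError: 'float' object has no attribute 'round'
```

```bash
sed -i "s/s\['opening'\].round(4)/round(float(s['opening']),4)/" st.py; python3 st.py
```

```text
[-0.      0.2228  0.5062  0.3796  0.0464  0.3181  0.0764] 0.02682715794116719
[0.0, 0.0, 0.0, 0.0, 0.0, 0.0, 0.0, 0.0, 0.0]
10.25 [ 0.5279 -0.0501  0.0634] du dn dy 0.0109 -0.0004 0.0005 F [ 0.4  0.9 -0.6] Fu,Fn -0.3 -0.7 0.0619
su,sn in tool [-0.     0.765 -0.644] [ 0.    -0.644 -0.765]
t 10.25 TURN [-0.0027 -0.001   0.0039] rows 1 [-0.0027 -0.001   0.0039] | SHIFT before turn [-0.0005 -0.0086  0.0068] after turn [-0.0005 -0.0086  0.0067] rows 1 [-0.0005 -0.0086  0.0067]
```

Emit:
carry_out(translation=[[0,-0.0023,0.0019],[0,-0.0023,0.0019],[0,-0.0023,0.0019],[0,0,0]], turn=[[0,0,0],[0,0,0],[0,0,0],[0,0,0]], gripper=[1,1,1,1])

```text
time: 10.65
tool_pos: [0.5227, -0.0507, 0.059]
tool_rot: [2.878, 0.001, 1.613]
contact_force: [-0.2, 0.5, -0.0]
opening: 0.0616
```

```bash
python3 st.py|tail -3
```

```text
10.65 [ 0.5227 -0.0507  0.059 ] du dn dy 0.0043 0.0013 0.0002 F [-0.2  0.5 -0. ] Fu,Fn -0.1 0.1 0.0616
su,sn in tool [-0.     0.765 -0.644] [ 0.    -0.644 -0.765]
t 10.65 TURN [0.0032 0.0007 0.0028] rows 1 [0.0032 0.0007 0.0028] | SHIFT before turn [-0.0002 -0.0024  0.0038] after turn [-0.0002 -0.0024  0.0038] rows 1 [-0.0002 -0.0024  0.0038]
```

Next I'll go down in steps toward the ledge, while also closing the normal gap.

Emit:
carry_out(translation=[[0,-0.0023,0.0019],[0,-0.0015,0.0013],[0,0,0],[0,0,0]], turn=[[0,0,0],[0,0,0],[0,0,0],[0,0,0]], gripper=[1,1,1,1])

```text
time: 11.05
tool_pos: [0.52, -0.0509, 0.0548]
tool_rot: [2.878, 0.001, 1.613]
contact_force: [-0.4, -0.4, -0.8]
opening: 0.0613
```

```bash
python3 st.py|tail -3
```

```text
11.05 [ 0.52   -0.0509  0.0548] du dn dy -0.0007 0.0012 0.0001 F [-0.4 -0.4 -0.8] Fu,Fn -0.9 -0.1 0.0613
su,sn in tool [-0.     0.765 -0.644] [ 0.    -0.644 -0.765]
t 11.05 TURN [0.0034 0.0008 0.0024] rows 1 [0.0034 0.0008 0.0024] | SHIFT before turn [-0.0001  0.0013  0.0005] after turn [-0.0001  0.0013  0.0005] rows 1 [-0.0001  0.0013  0.0005]
```

Emit:
carry_out(translation=[[0,0.001,0.0011],[0,0.001,0.0011],[0,0,0]], turn=[[0,0,0],[0,0,0],[0,0,0]], gripper=[1,1,1])

```text
time: 11.35
tool_pos: [0.5225, -0.0508, 0.0533]
tool_rot: [2.878, 0.002, 1.613]
contact_force: [-2.4, -1.2, 3.1]
opening: 0.0614
```

Emit:
carry_out(translation=[[0,-0.0015,0.0013],[0,0,0],[0,0,0]], turn=[[0,0,0],[0,0,0],[0,0,0]], gripper=[1,1,1])

```text
time: 11.65
tool_pos: [0.5216, -0.0509, 0.052]
tool_rot: [2.877, 0.002, 1.613]
contact_force: [-3.5, -1.0, 5.9]
opening: 0.0618
```

```bash
python3 st.py|tail -3; python3 - <<'E'
from h import *
sc=read_camera('scene');t=read_camera('wrist')
cv2.imwrite('pics/m3.png',np.hstack([cv2.resize(sc['img'][150:270,180:310],(390,360)),cv2.resize(t['img'],(480,360))])[:,:,::-1])
E
```

```text
11.65 [ 0.5216 -0.0509  0.052 ] du dn dy -0.0021 -0.0017 -0.0 F [-3.5 -1.   5.9] Fu,Fn 2.9 6.3 0.0618
su,sn in tool [-0.     0.765 -0.644] [ 0.    -0.644 -0.765]
t 11.65 TURN [0.0041 0.0011 0.0027] rows 1 [0.0041 0.0011 0.0027] | SHIFT before turn [ 0.      0.0005 -0.0027] after turn [ 0.      0.0005 -0.0027] rows 1 [ 0.      0.0005 -0.0027]
```

View pics/m3.png

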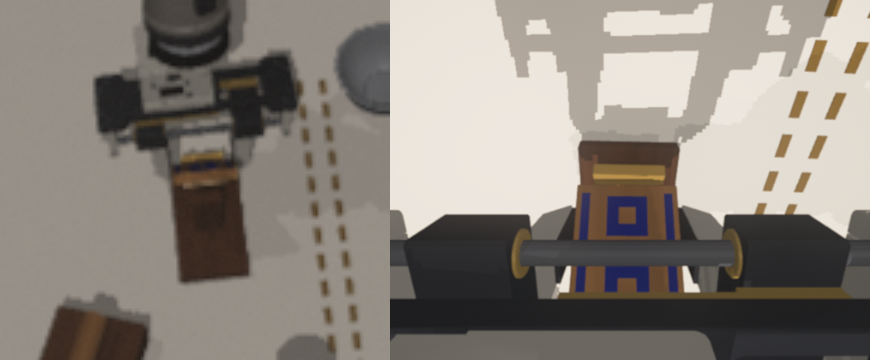

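Emit:
carry_out(translation=[[0,-0.0015,0.0013],[0,0,0],[0,0,0]], turn=[[0,0,0],[0,0,0],[0,0,0]], gripper=[1,1,1])

```text
time: 12.05
tool_pos: [0.5206, -0.051, 0.0505]
tool_rot: [2.877, 0.002, 1.613]
contact_force: [-4.4, -0.7, 7.2]
opening: 0.0615
```

```bash
python3 st.py|tail -3
```

```text
12.05 [ 0.5206 -0.051   0.0505] du dn dy -0.0039 -0.0017 -0.0 F [-4.4 -0.7  7.2] Fu,Fn 3.3 7.8 0.0615
su,sn in tool [-0.     0.765 -0.644] [ 0.    -0.644 -0.765]
t 12.05 TURN [0.0044 0.0012 0.0027] rows 1 [0.0044 0.0012 0.0027] | SHIFT before turn [ 0.      0.0019 -0.0038] after turn [ 0.      0.0019 -0.0038] rows 1 [ 0.      0.0019 -0.0038]
```

Emit:
carry_out(translation=[[0,-0.0015,0.0009],[0,0,0],[0,0,0]], turn=[[0,0,0],[0,0,0],[0,0,0]], gripper=[1,1,1])

```text
time: 12.35
tool_pos: [0.5204, -0.0511, 0.0502]
tool_rot: [2.875, 0.002, 1.613]
contact_force: [-3.8, 1.1, 12.9]
opening: 0.0614
```

```bash
python3 st.py|tail -3
```

```text
12.35 [ 0.5204 -0.0511  0.0502] du dn dy -0.0043 -0.0017 -0.0001 F [-3.8  1.1 12.9] Fu,Fn 8.4 10.4 0.0614
su,sn in tool [-0.     0.765 -0.644] [ 0.    -0.644 -0.765]
t 12.35 TURN [0.007  0.0016 0.0025] rows 1 [0.007  0.0016 0.0025] | SHIFT before turn [ 0.0001  0.0022 -0.0041] after turn [ 0.0001  0.0022 -0.0041] rows 1 [ 0.0001  0.0022 -0.0041]
```

The force along the board has jumped to 8 N and the motion has stopped, so the lower end is on the ledge, with 10 N against the board. I'll release and back off along the tool.

Emit:
carry_out(translation=[[0,0,0],[0,0,0],[0,0,0],[0,0,0],[0,0,0]], turn=[[0,0,0],[0,0,0],[0,0,0],[0,0,0],[0,0,0]], gripper=[-1,-1,-1,-1,-1])

```text
time: 12.85
tool_pos: [0.519, -0.0509, 0.0484]
tool_rot: [2.879, 0.001, 1.613]
contact_force: [1.0, 0.4, -0.1]
opening: 0.0912
```

Emit:
carry_out(translation=[[0,-0.005,-0.02],[0,-0.005,-0.03],[0,-0.005,-0.04],[0,0,-0.04],[0,0,0]], turn=[[0,0,0],[0,0,0],[0,0,0],[0,0,0],[0,0,0]], gripper=[-1,-1,-1,-1,-1])

```text
time: 13.35
tool_pos: [0.4724, -0.0536, 0.1749]
tool_rot: [2.87, 0.005, 1.613]
contact_force: [-0.1, -0.7, 0.1]
opening: 0.0921
```

```bash
python3 st.py|tail -3; python3 - <<'E'
from mv import *
sc=read_camera('scene');t=read_camera('wrist');tp=read_camera('top'); save(t,'w4')
cv2.imwrite('pics/m4.png',np.hstack([cv2.resize(sc['img'][150:270,180:310],(390,360)),cv2.resize(t['img'],(480,360))])[:,:,::-1])
sy=np.cross(Z,SX)
for cc,o,k in((sc,np.array([180,150]),3),(t,np.array([0,0]),360/420)):
    print([((proj(cc,sfoot+su*a+sn*.01+sy*y)-o)*k).round(0).tolist() for a in(-.004,.116) for y in(-.031,.031)])
E
```

```text
13.35 [ 0.4724 -0.0536  0.1749] du dn dy 0.0703 0.1092 -0.0007 F [-0.1 -0.7  0.1] Fu,Fn 0.0 0.1 0.0921
su,sn in tool [-0.     0.765 -0.644] [ 0.    -0.644 -0.765]
t 13.35 TURN [0.0116 0.0041 0.0031] rows 1 [0.0116 0.0041 0.0031] | SHIFT before turn [0.0012 0.015  0.129 ] after turn [0.0007 0.0165 0.1288] rows 3 [0.0002 0.0055 0.0429]
[-0.      0.2228  0.5062  0.3796  0.0464  0.3181  0.0764] 0.018529757178087358
[0.0, 0.0, 0.0, 0.0, 0.0, 0.0, 0.0, 0.0, 0.0, 0.0, 0.0, 0.0, 0.0, 0.0, 0.0, 0.0]
[[170.0, 168.0], [230.0, 160.0], [170.0, 177.0], [236.0, 169.0]]
[[209.0, 159.0], [266.0, 159.0], [203.0, 275.0], [271.0, 275.0]]
```

View pics/m4.png

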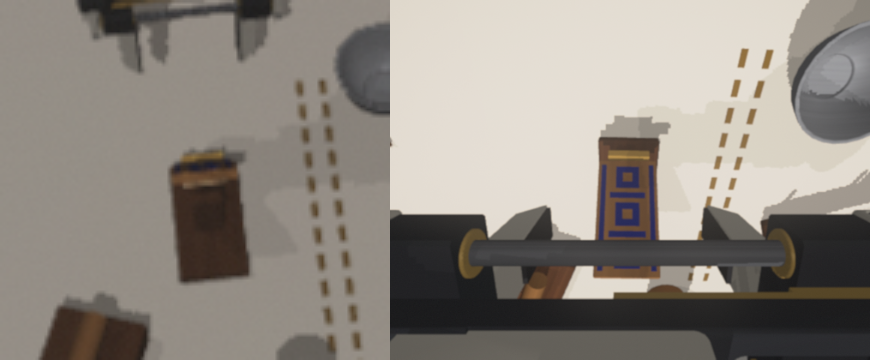

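```bash
cat >> mv.py <<'E'
sy=np.cross(Z,SX)
RG=R.from_matrix(np.c_[-sn,-sy,-su])
def gp(s,n=.0035): return sfoot+su*(s-.0043)+sn*n
E
python3 - <<'E'
from mv import *
h=np.array([.50,-.05,.25]); rc=R.from_euler('xyz',robot.observe()['tool_rot'])
f=steps(h,rc);f=steps(h,RG,f);f=steps(gp(.21),RG,f);f=steps(gp(.088),RG,f)
w=(rc.inv()*RG).as_rotvec();qc=robot.observe()['qpos']
for k in np.linspace(0,1,7): qc,e=ik(p,h,rc*R.from_rotvec(w*k),qc);print(qc.round(2),round(float(e),4))
for s in(.21,.088): qc,e=ik(p,gp(s),RG,qc);print(qc.round(2),round(float(e),4),gp(s).round(3))
E
```

```text
[-0.      0.2228  0.5062  0.3796  0.0464  0.3181  0.0764] 0.018529757178087358
[0.0, 0.0, 0.0, 0.0, 0.0, 0.0, 0.0, 0.0, 0.0, 0.0, 0.0, 0.0, 0.0, 0.0, 0.0, 0.0]
t 13.5 TURN [0. 0. 0.] rows 0 [0. 0. 0.] | SHIFT before turn [ 0.0014  0.0494 -0.0697] after turn [ 0.0014  0.0494 -0.0697] rows 2 [ 0.0007  0.0247 -0.0349]
t 13.5 TURN [ 0.6839 -0.6813  1.4628] rows 13 [ 0.0526 -0.0524  0.1125] | SHIFT before turn [0. 0. 0.] after turn [0. 0. 0.] rows 0 [0. 0. 0.]
t 13.5 TURN [0. 0. 0.] rows 0 [0. 0. 0.] | SHIFT before turn [ 0.1325  0.0018 -0.0324] after turn [ 0.1325  0.0018 -0.0324] rows 3 [ 0.0442  0.0006 -0.0108]
t 13.5 TURN [0. 0. 0.] rows 0 [0. 0. 0.] | SHIFT before turn [0.    0.    0.122] after turn [0.    0.    0.122] rows 3 [0.     0.     0.0407]
[-0.31  0.14  1.76  0.11  0.99 -1.97] 0.0
[-0.21  0.2   1.67 -0.07  1.12 -1.54] 0.0
[-0.15  0.28  1.55 -0.17  1.29 -1.2 ] 0.0
[-0.12  0.38  1.43 -0.21  1.48 -0.93] 0.0
[-0.12  0.48  1.3  -0.21  1.66 -0.69] 0.0
[-0.14  0.58  1.18 -0.19  1.84 -0.46] 0.0
[-0.17  0.67  1.07 -0.13  2.   -0.23] 0.0
[-0.14  1.    0.54 -0.13  2.2  -0.23] 0.0 [ 0.627 -0.047  0.201]
[-0.16  0.9   1.02 -0.12  1.81 -0.19] 0.0 [ 0.557 -0.049  0.101]
```

Emit:
carry_out(translation=[[0.0007,0.0247,-0.035],[0.0007,0.0247,-0.035],[0,0,0],[0,0,0],[0,0,0],[0,0,0],[0,0,0],[0,0,0],[0,0,0]], turn=[[0,0,0],[0,0,0],[0.0526,-0.0524,0.1125],[0.0526,-0.0524,0.1125],[0.0526,-0.0524,0.1125],[0.0526,-0.0524,0.1125],[0.0526,-0.0524,0.1125],[0.0526,-0.0524,0.1125],[0.0526,-0.0524,0.1125]], gripper=[0,0,0,0,0,0,0,0,0])

```text
time: 14.4
tool_pos: [0.5, -0.0495, 0.2486]
tool_rot: [-3.132, 0.283, 0.781]
contact_force: [0.2, -0.6, -0.2]
opening: 0.0459
```

Emit:
carry_out(translation=[[0,0,0],[0,0,0],[0,0,0],[0,0,0],[0,0,0],[0,0,0],[0,0,0]], turn=[[0.0526,-0.0524,0.1125],[0.0526,-0.0524,0.1125],[0.0526,-0.0524,0.1125],[0.0526,-0.0524,0.1125],[0.0526,-0.0524,0.1125],[0.0526,-0.0524,0.1125],[0,0,0]], gripper=[0,0,0,0,0,0,0])

```text
time: 15.1
tool_pos: [0.5003, -0.0509, 0.247]
tool_rot: [-3.14, 0.617, 0.039]
contact_force: [-0.2, 0.2, 0.2]
opening: 0.046
```

```bash
python3 - <<'E'
from mv import *
s=q();print(s['tool_pos'].round(4),s['opening'])
steps(gp(.21),RG)
E
```

```text
[-0.      0.2228  0.5062  0.3796  0.0464  0.3181  0.0764] 0.018529757178087358
[0.0, 0.0, 0.0, 0.0, 0.0, 0.0, 0.0, 0.0, 0.0, 0.0, 0.0, 0.0, 0.0, 0.0, 0.0, 0.0]
[ 0.5003 -0.0509  0.247 ] 0.046044790745667974
t 15.1 TURN [-0.002   0.0061 -0.001 ] rows 1 [-0.002   0.0061 -0.001 ] | SHIFT before turn [ 0.1303  0.0007 -0.0355] after turn [ 0.1305  0.0009 -0.0347] rows 3 [ 0.0435  0.0003 -0.0116]
```

Emit:
carry_out(translation=[[0.0435,0.0003,-0.0116],[0.0435,0.0003,-0.0116],[0.0435,0.0003,-0.0116],[0,0,0],[0,0,0]], turn=[[-0.002,0.006,-0.001],[0,0,0],[0,0,0],[0,0,0],[0,0,0]], gripper=[0,0,0,0,0])

```text
time: 15.6
tool_pos: [0.6271, -0.0452, 0.2005]
tool_rot: [-3.141, 0.61, 0.046]
contact_force: [-0.3, -0.8, -0.1]
opening: 0.046
```

```bash
python3 - <<'E'
from mv import *
s=q();print(s['time'],s['tool_pos'].round(4),gp(.21).round(4),s['opening'])
steps(gp(.088),RG)
c=read_camera('wrist');sc=read_camera('scene')
print([proj(c,gp(a,b)+sy*y).round(0).tolist() for a in(.12,) for b in(-.0015,.0085) for y in(-.031,.031)])
o=np.array([180,120]); print([((proj(sc,gp(.12,b)+sy*y)-o)*3).round(0).tolist() for b in(-.0015,.0085) for y in(-.031,.031)])
cv2.imwrite('pics/m5.png',np.hstack([c['img'],cv2.resize(sc['img'][120:260,180:310],(390,420))])[:,:,::-1][:, :800])
E
```

```text
[-0.      0.2228  0.5062  0.3796  0.0465  0.3181  0.0764] 0.017661131690771548
[0.0, 0.0, 0.0, 0.0, 0.0, 0.0, 0.0, 0.0, 0.0, 0.0, 0.0, 0.0, 0.0, 0.0, 0.0, 0.0, 0.0]
15.6 [ 0.6271 -0.0452  0.2005] [ 0.6271 -0.0467  0.2005] 0.0460135064891112
t 15.6 TURN [ 0.0026 -0.0009  0.0049] rows 1 [ 0.0026 -0.0009  0.0049] | SHIFT before turn [-0.0002  0.0012  0.1221] after turn [-1.000e-04  1.500e-03  1.221e-01] rows 3 [-0.      0.0005  0.0407]
[[283.0, 248.0], [284.0, 172.0], [271.0, 248.0], [271.0, 172.0]]
[[172.0, 279.0], [237.0, 271.0], [171.0, 269.0], [236.0, 261.0]]
```

View pics/m5.png

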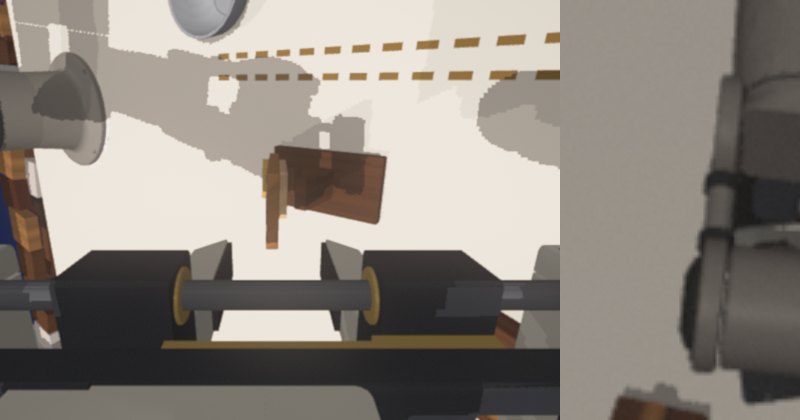

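The wrist view shows the plate's upper end edge-on between the fingers (columns 265–278, rows 170–248), about 5 px to the +normal side of my prediction. I'll shift 3 mm that way while going down.

Emit:
carry_out(translation=[[-0.003,0.0015,0.02],[0,0,0.034],[0,0,0.034],[0,0,0.034],[0,0,0],[0,0,0]], turn=[[0.0026,-0.0009,0.0049],[0,0,0],[0,0,0],[0,0,0],[0,0,0],[0,0,0]], gripper=[0,0,0,0,0,0])

```text
time: 16.3
tool_pos: [0.5557, -0.0502, 0.1095]
tool_rot: [3.139, 0.601, 0.036]
contact_force: [0.3, -0.3, 1.3]
opening: 0.0456
```

```bash
python3 - <<'E'
from mv import *
s=q();print(s['time'],s['tool_pos'].round(4),s['contact_force'].round(1))
steps(gp(.088,.0065),RG)
c=read_camera('wrist')
cv2.imwrite('pics/m6.png',c['img'][:,:,::-1])
E
```

```text
[-0.      0.2228  0.5062  0.3796  0.0465  0.3181  0.0764] 0.01715629385790063
[0.0, 0.0, 0.0, 0.0, 0.0, 0.0, 0.0, 0.0, 0.0, 0.0, 0.0, 0.0, 0.0, 0.0, 0.0, 0.0, 0.0, 0.0]
16.3 [ 0.5557 -0.0502  0.1095] [ 0.3 -0.3  1.3]
t 16.3 TURN [ 0.0004 -0.0094 -0.0036] rows 1 [ 0.0004 -0.0094 -0.0036] | SHIFT before turn [ 0.0033 -0.0007  0.0065] after turn [ 0.0033 -0.0006  0.0065] rows 1 [ 0.0033 -0.0006  0.0065]
```

View pics/m6.png

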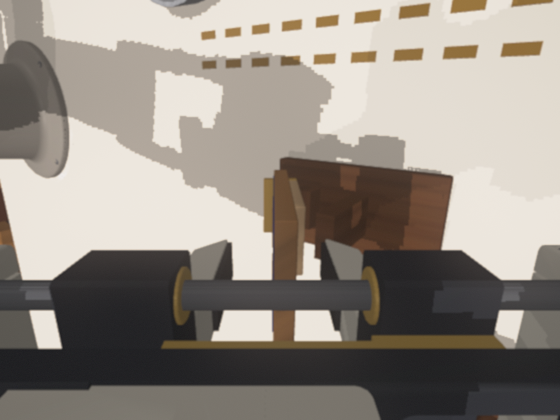

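The plate's upper end (columns 273–295) is between the fingers (inner edges at 232 and 322). I'll make a small correction, then close.

Emit:
carry_out(translation=[[0.0025,-0.0006,0.0065],[0,0,0],[0,0,0],[0,0,0],[0,0,0],[0,0,0],[0,0,0],[0,0,0]], turn=[[0,-0.0094,-0.0036],[0,0,0],[0,0,0],[0,0,0],[0,0,0],[0,0,0],[0,0,0],[0,0,0]], gripper=[0,0,1,1,1,1,1,1], squeeze=30)

```text
time: 17.15
tool_pos: [0.5531, -0.0496, 0.0998]
tool_rot: [-3.141, 0.617, 0.04]
contact_force: [-2.1, -0.6, 2.3]
opening: 0.0098
```

```bash
python3 - <<'E'
from mv import *
s=q();d=s['tool_pos']-sfoot;print(s['time'],s['tool_pos'].round(4),(d@su)+.0043,d@sn,d@sy,s['contact_force'].round(1),s['opening'])
r=R.from_euler('xyz',s['tool_rot']).as_matrix();print('su in tool',(su@r).round(4),'sn',(sn@r).round(4))
E
```

```text
[-0.      0.2228  0.5062  0.3796  0.0465  0.3181  0.0764] 0.016955518475136877
[0.0, 0.0, 0.0, 0.0, 0.0, 0.0, 0.0, 0.0, 0.0, 0.0, 0.0, 0.0, 0.0, 0.0, 0.0, 0.0, 0.0, 0.0, 0.0]
17.15 [ 0.5531 -0.0496  0.0998] 0.08510108428068022 0.006376695531791779 6.187324234497248e-05 [-2.1 -0.6  2.3] 0.009833926937621003
su in tool [-5.7e-03 -5.0e-04 -1.0e+00] sn [-1.0e+00  3.0e-04  5.7e-03]
```

Emit:
carry_out(translation=[[-0.002,0,-0.02],[-0.004,0,-0.03],[-0.008,0,-0.04],[-0.012,0,-0.03],[0,0,0]], turn=[[0,0,0],[0,0,0],[0,0,0],[0,0,0],[0,0,0]], gripper=[1,1,1,1,1])

```text
time: 17.65
tool_pos: [0.6037, -0.0478, 0.2166]
tool_rot: [3.14, 0.606, 0.039]
contact_force: [0.1, -0.9, -0.2]
opening: 0.0099
```

```bash
cat >> mv.py <<'E'
RKO=np.array([.604,.264,0]); RY=23.0
def setrack(o,yw):
    global RX,RYv,ru,rn,rfoot,RK
    RX=pxn(yw);RYv=np.cross(Z,RX);a=np.radians(15);ru=RX*np.sin(a)+Z*np.cos(a);rn=-RX*np.cos(a)+Z*np.sin(a)
    rfoot=o-RX*.01-RYv*.084+Z*.05; RK=R.from_matrix(np.c_[-rn,-RYv,-ru])
setrack(RKO,RY)
def rp(du,dn,dy=0): return rfoot+ru*(.085+du)+rn*(.005+dn)+RYv*dy
E
python3 - <<'E'
from mv import *
s=q();print(s['time'],s['tool_pos'].round(4),s['opening'],s['contact_force'].round(1))
h=s['tool_pos']+[-.04,0,.06]; rc=R.from_euler('xyz',s['tool_rot'])
f=steps(h,rc); f=steps(h,RK,f); f=steps(rp(.13,.03),RK,f); print(rp(.13,.03).round(3),rfoot)
qc=s['qpos']
for P,r in((h,rc),(h,RK),(rp(.13,.03),RK),(rp(0,0),RK)): qc,e=ik(p,P,r,qc);print(qc.round(2),round(float(e),4))
E
```

```text
[-0.      0.2228  0.5062  0.3796  0.0465  0.3181  0.0764] 0.01668469091620217
[0.0, 0.0, 0.0, 0.0, 0.0, 0.0, 0.0, 0.0, 0.0, 0.0, 0.0, 0.0, 0.0, 0.0, 0.0, 0.0, 0.0, 0.0, 0.0, 0.0]
17.65 [ 0.6037 -0.0478  0.2166] 0.0098960118123398 [ 0.1 -0.9 -0.2]
t 17.65 TURN [0. 0. 0.] rows 0 [0. 0. 0.] | SHIFT before turn [-0.067  -0.0015 -0.0266] after turn [-0.067  -0.0015 -0.0266] rows 2 [-0.0335 -0.0008 -0.0133]
t 17.65 TURN [-0.1512  0.3402 -0.33  ] rows 4 [-0.0378  0.0851 -0.0825] | SHIFT before turn [0. 0. 0.] after turn [0. 0. 0.] rows 0 [0. 0. 0.]
t 17.65 TURN [0. 0. 0.] rows 0 [0. 0. 0.] | SHIFT before turn [ 0.1674 -0.1872 -0.0347] after turn [ 0.1674 -0.1872 -0.0347] rows 6 [ 0.0279 -0.0312 -0.0058]
[0.648 0.191 0.267] [0.62761637 0.18277028 0.05      ]
[-0.16  0.8   0.76 -0.14  2.18 -0.24] 0.0
[-0.14  0.54  1.1  -0.14  1.72 -0.55] 0.0
[ 0.2   0.82  0.61 -0.06  1.97 -0.22] 0.0
[ 0.2   0.86  0.89 -0.05  1.65 -0.2 ] 0.0
```

Emit:
carry_out(translation=[[-0.0335,-0.0008,-0.0133],[-0.0335,-0.0008,-0.0133],[0,0,0],[0,0,0],[0,0,0],[0,0,0],[0,0,0]], turn=[[0,0,0],[0,0,0],[-0.0378,0.0851,-0.0825],[-0.0378,0.0851,-0.0825],[-0.0378,0.0851,-0.0825],[-0.0378,0.0851,-0.0825],[0,0,0]], gripper=[1,1,1,1,1,1,1])

```text
time: 18.35
tool_pos: [0.5607, -0.0472, 0.274]
tool_rot: [-3.137, 0.267, 0.404]
contact_force: [0.6, 0.0, -0.6]
opening: 0.0098
```

Emit:
carry_out(translation=[[0.0279,-0.0312,-0.0058],[0.0279,-0.0312,-0.0058],[0.0279,-0.0312,-0.0058],[0.0279,-0.0312,-0.0058],[0.0279,-0.0312,-0.0058],[0.0279,-0.0312,-0.0058],[0,0,0],[0,0,0]], turn=[[0,0,0],[0,0,0],[0,0,0],[0,0,0],[0,0,0],[0,0,0],[0,0,0],[0,0,0]], gripper=[1,1,1,1,1,1,1,1])

```text
time: 19.15
tool_pos: [0.6461, 0.1921, 0.2601]
tool_rot: [-3.136, 0.274, 0.403]
contact_force: [0.5, -0.6, -0.3]
opening: 0.0099
```

```bash
python3 - <<'E'
from mv import *
import pickle
s=q();print(s['time'],s['tool_pos'].round(4),s['opening']); steps(rp(.13,.03),RK)
c=read_camera('wrist');sc=read_camera('scene');tp=read_camera('top')
pickle.dump((c,sc,tp),open('cams.pkl','wb'))
for n,cc in(('w',c),('s',sc),('t',tp)):
  for x in nets.tip_of(cc,'bay')[:2]: print(n,'bay',round(x['score'],2),onz(cc,x['pixel'],.05).round(4))
  for x in nets.tip_of(cc,'bay_rest')[:2]: print(n,'rest',round(x['score'],2),onz(cc,x['pixel'],.108).round(4),(rfoot+ru*.06).round(4))
def over(img,cc,o,k):
    I=cv2.resize(img,None,fx=k,fy=k,interpolation=cv2.INTER_CUBIC).copy()
    if cc is sc or cc is tp: pass
    L=[]
    for y in(-.131,-.042,.042,.131):
        L.append((RKO-RX*.01+Z*.05+RYv*y, RKO-RX*.01+Z*.05+RYv*y+ru*.065))   # back face verticals
    for a,b in((0,0),(.065,0),(0,.026)): L.append(tuple(RKO-RX*.01+Z*.05+RYv*y+ru*a+rn*b for y in(-.131,.131)))
    for P,Q in L:
        pt=[tuple(int(v) for v in (proj(cc,X)-o)*k) for X in(P,Q)]; cv2.line(I,pt[0],pt[1],(0,255,0),1)
    return I
a=cv2.imread('pics/a.png')[:,:,::-1];b=cv2.imread('pics/b.png')[:,:,::-1]
A=over(a[150:240,130:260],tp,np.array([130,150]),3); B=over(b[180:270,305:435],sc,np.array([305,180]),3)
C=over(c['img'],c,np.array([0,0]),.71)
out=np.zeros((600,800,3),np.uint8); out[:270,:390]=A; out[:270,400:790]=B; out[285:285+C.shape[0],:C.shape[1]]=C
S=cv2.resize(tp['img'][150:240,130:260],(390,270)); out[285:555,400:790]=S
cv2.imwrite('pics/m7.png',out[:,:,::-1])
E
```

```text
[-0.      0.2228  0.5062  0.3796  0.0465  0.3181  0.0764] 0.016221819756301326
[0.0, 0.0, 0.0, 0.0, 0.0, 0.0, 0.0, 0.0, 0.0, 0.0, 0.0, 0.0, 0.0, 0.0, 0.0, 0.0, 0.0, 0.0, 0.0, 0.0, 0.0]
19.15 [0.6461 0.1921 0.2601] 0.009923691167246078
t 19.15 TURN [-0.0048  0.0123  0.001 ] rows 1 [-0.0048  0.0123  0.001 ] | SHIFT before turn [-0.0007  0.0014 -0.0067] after turn [-0.0006  0.0014 -0.0067] rows 1 [-0.0006  0.0014 -0.0067]
w rest 0.66 [0.6061 0.2629 0.108 ] [0.6419 0.1888 0.108 ]
t bay 0.54 [0.6408 0.1831 0.05  ]
```

View pics/m7.png

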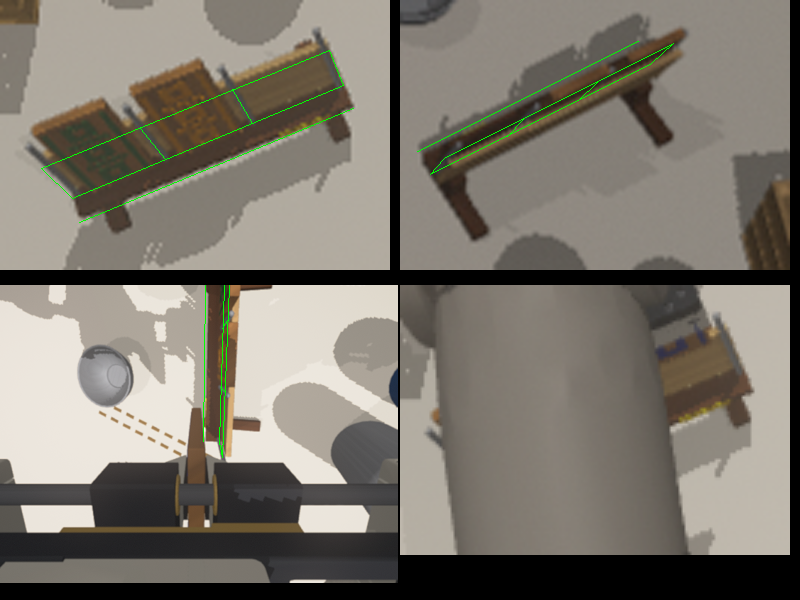

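The overlays line up. In the top crop, the predicted ledge front runs from (82,221) to (350,110) and the seen one from (80,217) to (350,107). The rod tips show at (318,33), (222,70), (128,108) and (30,145), so I'll compare those with the model.

```bash
python3 - <<'E'
from mv import *
import pickle
c,sc,tp=pickle.load(open('cams.pkl','rb'))
from scipy.optimize import least_squares
obs=[(318,33),(222,70),(128,108),(30,145)]; ob=[np.array(o)/3+[130,150] for o in obs]
for b in (0,.003,.005):
  print(b,[((proj(tp,RKO-RX*.01+Z*.05+RYv*y+ru*.1+rn*b)-[130,150])*3).round(0).tolist() for y in(-.126,-.042,.042,.126)])
def f(v):
    x=pxn(v[2]);Y=np.cross(Z,x);a=np.radians(15);u=x*np.sin(a)+Z*np.cos(a);n=-x*np.cos(a)+Z*np.sin(a)
    return np.concatenate([proj(tp,np.array([v[0],v[1],0])-x*.01+Z*.05+Y*y+u*.1+n*.003)-o for y,o in zip((-.126,-.042,.042,.126),ob)])
r=least_squares(f,[.604,.264,23]);print(r.x,r.fun.round(1))
s=robot.observe(); d=s['tool_pos']-rfoot; print('cur u n y',d@ru,d@rn,d@RYv)
E
```

```text
[-0.      0.2228  0.5062  0.3796  0.0465  0.3181  0.0764] 0.01412160244074201
[0.0, 0.0, 0.0, 0.0, 0.0, 0.0, 0.0, 0.0, 0.0, 0.0, 0.0, 0.0, 0.0, 0.0, 0.0, 0.0, 0.0, 0.0, 0.0, 0.0, 0.0, 0.0]
0 [[315.0, 32.0], [221.0, 70.0], [125.0, 109.0], [29.0, 149.0]]
0.003 [[316.0, 34.0], [222.0, 73.0], [126.0, 112.0], [30.0, 152.0]]
0.005 [[317.0, 36.0], [223.0, 75.0], [127.0, 114.0], [31.0, 154.0]]
[ 0.60730164  0.26361839 21.89830806] [-0.   0.   0.3  0.  -0.3 -0.2  0.   0.1]
cur u n y 0.2112470115127885 0.03569955883905578 2.920183848267692e-05
```

```bash
cat >> mv.py <<'E'
RKO=np.array([.606,.264,0]); RY=22.5; setrack(RKO,RY)
E
cat > rk.py <<'E'
from mv import *
s=q();d=s['tool_pos']-rp(0,0);F=s['contact_force']
print(s['time'],s['tool_pos'].round(4),'du dn dy',(d@ru).round(4),(d@rn).round(4),(d@RYv).round(4),'Fu Fn Fy',(F@ru).round(1),(F@rn).round(1),(F@RYv).round(1),round(float(s['opening']),4))
import sys
steps(rp(float(sys.argv[1]),float(sys.argv[2])),RK)
E
python3 rk.py .03 .012 | tail -2
```

```text
19.6 [0.6462 0.1907 0.2633] du dn dy 0.126 0.0318 0.0009 Fu Fn Fy -0.2 0.3 0.5 0.0098
t 19.6 TURN [-0.0026  0.0074  0.0083] rows 1 [-0.0026  0.0074  0.0083] | SHIFT before turn [0.0205 0.0013 0.0958] after turn [0.0198 0.0009 0.096 ] rows 3 [0.0066 0.0003 0.032 ]
```

Emit:
carry_out(translation=[[0.0066,0.0003,0.032],[0.0066,0.0003,0.032],[0.0066,0.0003,0.032],[0,0,0],[0,0,0]], turn=[[-0.0026,0.0074,0.0083],[0,0,0],[0,0,0],[0,0,0],[0,0,0]], gripper=[1,1,1,1,1])

```text
time: 20.1
tool_pos: [0.641, 0.1882, 0.1657]
tool_rot: [-3.141, 0.262, 0.394]
contact_force: [0.6, -1.1, -0.0]
opening: 0.0103
```

```bash
python3 rk.py .006 .004 | tail -2
```

```text
20.1 [0.641  0.1882 0.1657] du dn dy 0.0302 0.012 0.0006 Fu Fn Fy 0.0 -0.2 -1.2 0.0103
t 20.1 TURN [0.     0.0007 0.0008] rows 1 [0.     0.0007 0.0008] | SHIFT before turn [0.0081 0.0006 0.0242] after turn [0.008  0.0006 0.0242] rows 1 [0.008  0.0006 0.0242]
```

Emit:
carry_out(translation=[[0.002,0.0003,0.008],[0.002,0.0003,0.008],[0.002,0,0.008],[0,0,0]], turn=[[0,0,0],[0,0,0],[0,0,0],[0,0,0]], gripper=[1,1,1,1])

```text
time: 20.5
tool_pos: [0.6402, 0.1875, 0.1388]
tool_rot: [-3.141, 0.265, 0.394]
contact_force: [-1.0, -0.2, -1.6]
opening: 0.01
```

Emit:
carry_out(translation=[[0,0,0.003],[0,0,0],[0,0,0]], turn=[[0,0,0],[0,0,0],[0,0,0]], gripper=[1,1,1])

```text
time: 20.8
tool_pos: [0.6401, 0.1874, 0.1375]
tool_rot: [-3.141, 0.262, 0.394]
contact_force: [-0.3, -0.2, -0.8]
opening: 0.0098
```

```bash
python3 rk.py 0 0 | tail -2
```

```text
20.8 [0.6401 0.1874 0.1375] du dn dy 0.0026 0.0059 0.0002 Fu Fn Fy -0.8 0.1 -0.1 0.0098
t 20.8 TURN [0.0002 0.0002 0.0012] rows 1 [0.0002 0.0002 0.0012] | SHIFT before turn [0.0059 0.0002 0.0026] after turn [0.0059 0.0002 0.0026] rows 1 [0.0059 0.0002 0.0026]
```

Now small steps down to the ledge.

Emit:
carry_out(translation=[[0,0,0.002],[0,0,0],[0,0,0]], turn=[[0,0,0],[0,0,0],[0,0,0]], gripper=[1,1,1])

```text
time: 21.1
tool_pos: [0.6395, 0.1872, 0.1354]
tool_rot: [-3.141, 0.262, 0.394]
contact_force: [0.3, 0.5, -1.3]
opening: 0.01
```

Emit:
carry_out(translation=[[0,0,0.0015],[0,0,0],[0,0,0]], turn=[[0,0,0],[0,0,0],[0,0,0]], gripper=[1,1,1])

```text
time: 21.4
tool_pos: [0.6391, 0.187, 0.1338]
tool_rot: [-3.141, 0.262, 0.394]
contact_force: [0.3, 0.2, -0.4]
opening: 0.0098
```

```bash
python3 rk.py 0 0 | tail -2
```

```text
21.4 [0.6391 0.187  0.1338] du dn dy -0.0012 0.0059 0.0002 Fu Fn Fy -0.3 -0.4 0.1 0.0098
t 21.4 TURN [0.0001 0.0007 0.0011] rows 1 [0.0001 0.0007 0.0011] | SHIFT before turn [ 0.0059  0.0002 -0.0012] after turn [ 0.0059  0.0002 -0.0012] rows 1 [ 0.0059  0.0002 -0.0012]
```

Emit:
carry_out(translation=[[0.001,0,0.0015],[0,0,0],[0,0,0]], turn=[[0,0,0],[0,0,0],[0,0,0]], gripper=[1,1,1])

```text
time: 21.7
tool_pos: [0.6399, 0.1873, 0.1324]
tool_rot: [-3.141, 0.262, 0.394]
contact_force: [0.0, 0.2, 1.2]
opening: 0.01
```

Emit:
carry_out(translation=[[0.001,0,0.0015],[0,0,0],[0,0,0]], turn=[[0,0,0],[0,0,0],[0,0,0]], gripper=[1,1,1])

```text
time: 22.0
tool_pos: [0.6403, 0.1875, 0.1322]
tool_rot: [3.141, 0.261, 0.394]
contact_force: [-0.4, 0.8, 9.3]
opening: 0.0099
```

```bash
python3 rk.py 0 0 | tail -2
```

```text
22.0 [0.6403 0.1875 0.1322] du dn dy -0.0024 0.0043 0.0002 Fu Fn Fy 8.9 2.5 0.8 0.0099
t 22.0 TURN [ 0.0005 -0.0005  0.001 ] rows 1 [ 0.0005 -0.0005  0.001 ] | SHIFT before turn [ 0.0043  0.0002 -0.0024] after turn [ 0.0043  0.0002 -0.0024] rows 1 [ 0.0043  0.0002 -0.0024]
```

The plate is on the ledge (8.9 N). I'll ease off slightly and push toward the back board.

Emit:
carry_out(translation=[[0,0,-0.001],[0.0015,0,0],[0.0015,0,0],[0,0,0],[0,0,0]], turn=[[0,0,0],[0,0,0],[0,0,0],[0,0,0],[0,0,0]], gripper=[1,1,1,1,1])

```text
time: 22.5
tool_pos: [0.6432, 0.1886, 0.1314]
tool_rot: [3.141, 0.262, 0.394]
contact_force: [-0.6, -0.6, 6.6]
opening: 0.0098
```

```bash
python3 rk.py 0 0 | tail -2
```

```text
22.5 [0.6432 0.1886 0.1314] du dn dy -0.0024 0.0011 0.0001 Fu Fn Fy 6.1 2.5 -0.4 0.0098
t 22.5 TURN [0.0005 0.0004 0.0009] rows 1 [0.0005 0.0004 0.0009] | SHIFT before turn [ 0.0011  0.0001 -0.0024] after turn [ 0.0011  0.0001 -0.0024] rows 1 [ 0.0011  0.0001 -0.0024]
```

Emit:
carry_out(translation=[[0.001,0,0],[0.0005,0,0],[0,0,0]], turn=[[0,0,0],[0,0,0],[0,0,0]], gripper=[1,1,1])

```text
time: 22.8
tool_pos: [0.6445, 0.1891, 0.131]
tool_rot: [3.141, 0.262, 0.394]
contact_force: [-1.4, -0.3, 6.8]
opening: 0.0096
```

Emit:
carry_out(translation=[[0.0015,0,0],[0,0,0],[0,0,0]], turn=[[0,0,0],[0,0,0],[0,0,0]], gripper=[1,1,1])

```text
time: 23.1
tool_pos: [0.6459, 0.1896, 0.1306]
tool_rot: [3.141, 0.262, 0.394]
contact_force: [-1.8, -0.6, 5.4]
opening: 0.0101
```

```bash
python3 rk.py 0 0 | tail -2
```

```text
23.1 [0.6459 0.1896 0.1306] du dn dy -0.0024 -0.0019 -0.0 Fu Fn Fy 4.8 3.2 0.2 0.0101
t 23.1 TURN [0.0006 0.0004 0.0008] rows 1 [0.0006 0.0004 0.0008] | SHIFT before turn [-0.0019 -0.     -0.0024] after turn [-0.0019 -0.     -0.0024] rows 1 [-0.0019 -0.     -0.0024]
```

Emit:
carry_out(translation=[[0.0012,0,0],[0,0,0],[0,0,0]], turn=[[0,0,0],[0,0,0],[0,0,0]], gripper=[1,1,1])

```text
time: 23.4
tool_pos: [0.647, 0.19, 0.1303]
tool_rot: [3.141, 0.262, 0.394]
contact_force: [-1.3, -0.7, 6.8]
opening: 0.0103
```

Emit:
carry_out(translation=[[0.0012,0,0],[0,0,0],[0,0,0]], turn=[[0,0,0],[0,0,0],[0,0,0]], gripper=[1,1,1])

```text
time: 23.7
tool_pos: [0.6473, 0.1901, 0.1303]
tool_rot: [3.141, 0.264, 0.394]
contact_force: [-4.1, -1.5, 7.8]
opening: 0.0098
```

```bash
python3 rk.py 0 0 | tail -2
```

```text
23.7 [0.6473 0.1901 0.1303] du dn dy -0.0023 -0.0034 -0.0 Fu Fn Fy 6.4 6.2 0.1 0.0098
t 23.7 TURN [0.0005 0.0026 0.001 ] rows 1 [0.0005 0.0026 0.001 ] | SHIFT before turn [-0.0034 -0.0001 -0.0023] after turn [-0.0034 -0.     -0.0023] rows 1 [-0.0034 -0.     -0.0023]
```

The plate has stopped against the back (6 N) and on the ledge (6 N). I'll release and withdraw up the slope.

Emit:
carry_out(translation=[[0,0,0],[0,0,0],[0,0,0],[0,0,0]], turn=[[0,0,0],[0,0,0],[0,0,0],[0,0,0]], gripper=[0.2,0.2,0.2,0.2])

```text
time: 24.1
tool_pos: [0.648, 0.1907, 0.1288]
tool_rot: [-3.141, 0.263, 0.394]
contact_force: [0.6, -0.2, 0.3]
opening: 0.0354
```

Emit:
carry_out(translation=[[0,0,-0.01],[0,0,-0.02],[0,0,-0.03],[0,0,-0.035],[-0.035,0,-0.02],[-0.045,0,0],[-0.045,0,0],[-0.045,0,0],[0,0,0]], turn=[[0,0,0],[0,0,0],[0,0,0],[0,0,0],[0,0,0],[0,0,0],[0,0,0],[0,0,0],[0,0,0]], gripper=[0.2,0.2,0.2,0.2,0.2,0.2,0.2,0.2,0.2])

```text
time: 25.0
tool_pos: [0.5198, 0.1379, 0.2876]
tool_rot: [3.141, 0.262, 0.393]
contact_force: [0.9, 0.6, 0.6]
opening: 0.0368
```

```bash
python3 rk.py 0 0 | tail -2; python3 - <<'E'
from mv import *
c=read_camera('wrist');sc=read_camera('scene');tp=read_camera('top')
out=np.zeros((600,800,3),np.uint8)
out[:270,:390]=cv2.resize(tp['img'][150:240,130:260],(390,270)); out[:270,400:790]=cv2.resize(sc['img'][180:270,305:435],(390,270))
C=cv2.resize(c['img'],None,fx=.75,fy=.75); out[280:280+C.shape[0],:420]=C
out[280:580,425:800]=cv2.resize(tp['img'][150:270,250:400],(375,300))
cv2.imwrite('pics/m8.png',out[:,:,::-1])
# expected plate corners
f=rfoot-ru*.0024-rn*.0034
for nm,cc,o,k in(('top',tp,(130,150),3),('scene',sc,(305,180),3),('wrist',c,(0,0),.75)):
    print(nm,[((proj(cc,f+ru*a+rn*.01+RYv*y)-np.array(o))*k).round(0).tolist() for a in(0,.12) for y in(-.031,.031)])
E
```

```text
25.0 [0.5198 0.1379 0.2876] du dn dy 0.114 0.1703 0.0005 Fu Fn Fy 0.9 -0.8 0.2 0.0368
t 25.0 TURN [0.0003 0.0006 0.0005] rows 1 [0.0003 0.0006 0.0005] | SHIFT before turn [0.1704 0.0005 0.1139] after turn [0.1703 0.0005 0.114 ] rows 5 [0.0341 0.0001 0.0228]
[-0.      0.2229  0.5062  0.3796  0.0465  0.3181  0.0764] 0.01233645340226186
[0.0, 0.0, 0.0, 0.0, 0.0, 0.0, 0.0, 0.0, 0.0, 0.0, 0.0, 0.0, 0.0, 0.0, 0.0, 0.0, 0.0, 0.0, 0.0, 0.0, 0.0, 0.0, 0.0, 0.0, 0.0, 0.0, 0.0, 0.0, 0.0, 0.0, 0.0]
top [[331.0, 98.0], [267.0, 124.0], [301.0, 31.0], [230.0, 59.0]]
scene [[41.0, 163.0], [95.0, 137.0], [68.0, 132.0], [126.0, 103.0]]
wrist [[319.0, 156.0], [325.0, 115.0], [369.0, 189.0], [381.0, 130.0]]
```

View pics/m8.png

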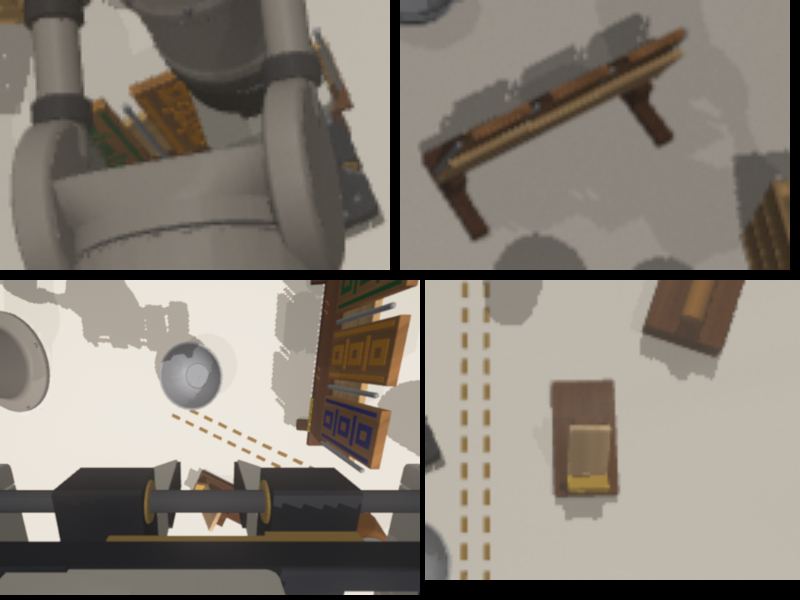

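```bash
python3 -c "
from h import *
print(robot.hand_in())"
```

```text
the job is handed in; nothing more can be done
None
```

The blue plate is in the empty bay of the drying rack, standing on its short end with the pattern facing out. I handed the job in at about 25 s; `hand_in` reports no verdict.

- **Stand:** I gripped the plate by its long edges, set it endways on the stand and let go. The wrist camera then showed it within about 3 px of the expected position, with its top end past the board. I took it anew by that top end.
- **Rack:** I lowered it into the bay until it stopped on the ledge and against the back, at about 6 N each. Then I opened the gripper and withdrew.
- **Last checks:** The final wrist picture shows the plate between its rods and in line with the ochre plate next to it. The stand is empty and the contact force read about zero. The largest contact force I read was about 13 N.
- **Disagreements:**
  - The stand's ledge was about 4 mm lower along the slope than I had estimated, and the rack's contacts were 2–3 mm off. I found both by touch.
  - In the last picture the plate's top end sits up to about 10 px from my prediction, so I relied on its alignment with the ochre plate.
  - The arm hid the bay from the top camera, so I have no top-view confirmation of the final placing.

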